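# Load a tool holder into the indexed pocket of a guarded tool magazine

## Task

Load the orange-banded tool holder into the tool magazine's orange pocket. Keep the guard flap shut while you turn the carousel by the bar knob on the roof until the orange pocket clicks in at the loading point in front; then lift the latch paddle by its red bar, swing the flap up and back until its strut holds it fully open, and set the holder fully home in the leaning pocket, lowering it in rather than dropping it. Leave the flap open, the carousel at that station and the other two holders standing in the rack.

Things in the scene. Friction and masses are not known exactly. Their poses are not given: they have to be found in the camera images.
- magazine: tool magazine: fixed grey housing 345 mm deep (x), 335 wide (y), 208 high, clear flat roof; origin on the bench under the carousel's vertical axis, front = its -x side. Front wall 175 mm before the axis, 145 mm high; from it a face slopes up and back at 30 degrees to the roof edge, 65 mm before the axis. The flap covers the 154 mm wide loading opening in mid slope.
- carousel (a joint): carousel angle (rad), endless: 0 or any whole turn = orange pocket at the loading point; positive = counter-clockwise from above. A spring detent holds it at six stations 60 degrees apart; leaving one takes up to 0.3 N m; let go within 20 degrees of one, it clicks in within 1 s. Four pockets hold fixed holders; a black one and the orange one are empty.
- knob_grip (a point): bar knob above the roof that turns the carousel directly: grip point on its axis, 236 mm above the bench. Bar 66 mm long, 16 wide, from 217 to 250 mm above the bench, on a 72 mm round plate with its top at 217 mm. Frame turns with the carousel: bar along x; its orange end, on the -x side, points to the orange pocket.
- pocket (a point): the orange pocket: empty sleeve on the carousel, 46 mm outside, bore 36 mm, 54 mm deep; origin at the centre of its mouth, 85 mm from the carousel axis, 90 mm above the bench; z out of the mouth along the bore, which leans 30 degrees from vertical, outwards from the axis. To each side of its z axis the neighbouring holders leave 50 mm free at the mouth, 70 mm at nut height.
- load_point (a point): loading point, where the mouth of the pocket to be loaded must stand: 85 mm in front of the carousel axis (magazine -x), 90 mm above the bench, behind the middle of the opening. Axes as the magazine's.
- flap (a joint): flap angle (rad): 0 = shut, flush in the slope, 1.95 = open stop. Plate 148 mm wide, 125 long, hinged along its upper edge, swings up and back; latched until the paddle is lifted. A gas strut carries nearly all its weight: below about 1 rad it stays about where it is left, let go beyond about 1.2 rad it rises to the stop by itself in 1 to 2 s.
- flap_hinge (a point): middle of the flap's hinge line (parallel to the magazine's y), 65 mm in front of the carousel axis, 208 mm above the bench. Frame turns with the flap: -x runs down the flap to its free edge (125 mm), z is its outward normal; flap opening is positive rotation about y.
- paddle (a joint): angle (rad) of the latch paddle on the flap: 0 at rest, 0.6 fully lifted; spring return, 2 to 7 N at its bar. The hidden pawl is clear from about 0.35 rad. Lift it by pulling its bar out along the flap's normal, about 20 mm; it pivots near the flap's lower edge, 118 mm down from the flap's hinge and 4 mm above its face. Pulling on then opens the flap.
- paddle_bar (a point): centre of the paddle's red round grab bar (12 mm thick, parallel to the magazine's y), to be pinched across its thickness between its two end posts, 70 mm apart; the bar can turn in the grip. At rest it is 73 mm down the flap from the flap's hinge and 46 mm above the flap's face, 26 mm of free depth under it, 25 mm or more before and behind. Frame turns with the paddle, z its outward normal.
- rack: fixed blue rack 70 x 220 mm, top 60 mm high, with three holes 70 mm apart along its y axis in which the holders stand upright, shank down; origin on the bench under the middle hole.
- holder_orange: tool holder to load: steel, orange bands, 127 mm long, 0.35 to 0.6 kg, round about z; origin at the centre of the lower, small end of its taper shank, z up its axis. Shank 19 mm across at 0 to 32 at 50 mm; flange 46 across, 50 to 66 mm; neck to 74 mm; collet nut 40 across, 74 to 104 mm (grip here); cutter 10 across to 127 mm. The flange rests on the rim of rack or pocket.
- holder_orange_flange (a point): centre of the underside of that holder's flange, 50 mm up its axis; at the centre of the pocket's mouth when the holder is fully home.
- holder_blue: the same kind of holder with blue bands, 127 mm long, to be left in the rack; origin as the orange one's.
- holder_yellow: the same kind of holder with yellow bands, 127 mm long, to be left in the rack; origin as the orange one's.
Things that resemble listed ones, but are neither listed nor needed, are in the scene too. What is shaped like the holder_orange but green is not meant. What is shaped like the holder_yellow but green is not meant.

How it is judged:
On the way, in this order (a step that is already met when the one before it is completed fails the run):
1. with the flap shut, the orange pocket stands at the loading point (within 7 mm) (distance between pocket and load_point below 0.007 m and value of joint flap below 0.1 rad), for 0.3 s.
2. the flap is open (beyond 1.6 rad) while the carousel stays at that station (value of joint flap above 1.6 rad and distance between pocket and load_point below 0.009 m), for 0.2 s.
At the end, for the whole second after the job is handed in: Orange holder fully home in the orange pocket (flange within 6 mm of the mouth, axes within 7 degrees), at rest; pocket within 9 mm of the loading point; flap open beyond 1.6 rad; blue and yellow holders upright in the rack within 20 mm of their start (all of step 2 and distance between holder_orange_flange and pocket below 0.006 m and angle between the z axis of holder_orange and the z axis of pocket, either way round below 0.12 rad and linear speed of holder_orange below 0.02 m/s and angle between each of holder_blue, holder_yellow's own z axis and vertical below 0.15 rad and distance of each of holder_blue, holder_yellow from where it was at the start of the episode below 0.02 m); the robot touches nothing.
It fails at once if the orange holder is dropped (falls freely faster than 0.45 m/s) (contact force between holder_orange and the fingers below 0.05 N and linear speed of holder_orange above 0.45 m/s).
It fails at once if a holder that is to stay is pulled out of the rack or knocked over (distance of any of holder_blue, holder_yellow from where it was at the start of the episode above 0.04 m).
It also fails if it takes over 72 s, if anything falls off the work surface, if the arm or the gripper's body presses on something with over 40 N, if the wrist force passes 120 N, or if a joint passes its speed limit or range.

## Robot

A 7-joint arm with a two-finger parallel gripper is mounted at the origin on the work surface. World frame = base frame: x ahead of the robot, y to its left, z up, the work surface at z = 0. Lengths are in m, angles in rad, forces in N, time in s.
With the tool pointing down it reaches from about 0.4 to 0.875 m from the base axis. Payload 19.3 kg.
Tool frame: the origin (TCP) lies on the centre line of the jaws, within the pads' length; the fingertips stand 11 mm ahead of it and the grasp point (between the pads) lies 8 mm behind it; y points along the fingers, x is the direction in which the jaws open and shut, and the axes are right-handed (so a half turn about y gives the same grasp; the last joint's range is limited). The gripper opens to 85 mm and grips with 20 to 120 N. Pads are 22 mm wide; open, the fingers measure 114 mm over their backs; the gripper's body (76 mm by 85 mm) begins 54 mm behind the grasp point. The pads swing forward as they close: fully open they stand 13 mm farther back than shut.
Start: joints at [1.199, 0.521, -0.036, 1.599, 0.021, 1.021, -0.113], TCP at [0.186, -0.597, 0.242] pointing down, gripper open.
Joint ranges: [-2.91, 2.91], [-0.3, 2.13], [-1.5, 1.42], [0.17, 2.43], [-1.26, 4.41], [0.16, 1.93], [-2.52, 2.52]. Speed limits (rad/s): [1.89, 1.89, 2.39, 2.39, 3.01, 3.01, 3.01].

## Interface

Orientations are given as [roll, pitch, yaw] about the fixed x, y, z axes, in that order (R = Rz(yaw) Ry(pitch) Rx(roll)).
In Python, from workcell import monitor, cams, bot gives the robot as it stands.
- The arm moves only by the tool send_rows, never from a script. Its argument "series" is text: rows parted by semicolons, each of 7 numbers parted by spaces: the turn, a rotation vector about the tool's x, y, z in rad, then the shift along the tool's x, y, z in mm, then the opening, from 0 (shut) to 1 (fully open). In form: ax ay az tx ty tz claw; .... A call has 1 to 20 rows; each row is the pose to reach, as a shift and turn from the pose commanded when the call began, along the tool's axes at that moment; what a row does not reach only later rows make up. A row lasts 1/12 s, in which the tool goes at most 41.7 mm and 7.16 degrees, less where a joint would pass 70% of its speed; a pose out of reach is approached as far as the arm can. A call with a gripper value outside its range is refused whole. The fingers move at their own pace and stop on an object; "force" is the grip in N (left out, the last holds). Time passes only in rows, so rows that repeat a pose let the fingers close. It gives the time, the measured TCP pose, the force and the opening at its end, in the units of the state.
- monitor.observe(): the state, without advancing time (a new reading comes with each control period).
- cams.grab_frame(name): name is "scene" or "top" or "wrist"; returns the picture (400x640x3 uint8, red, green, blue); there is no depth.
- cams.get_calibration(name): a dict with "mtx" (3x3 intrinsics, pixels), "k1" (the pictures are not rectified: a ray, as slopes to the right and down, at radius r is drawn at 1 + k1 r^2 times it, then the intrinsics apply), "origin" and "attitude" of the camera in the world. Camera axes: x right, y down, z forward; pixel columns grow to the right and rows downward; lengths in m; the calibration is good to about 2 mm. A picture is of the moment at which its call begins: read the wrist's pose just before it. get_calibration takes no time and is no camera call; for the wrist camera it gives the pose at the moment of the call.
- bot.job_done(): hands the job in, once; it reports no verdict.
The state is a dict: "clock": time; "qpos": joint angles; "qd": joint speeds; "joint_efforts": joint torques, N m; "position": TCP position; "tool_rot": TCP orientation; "force": force on the tool from outside, world axes, zero at the start; "moment": the same for the moment, N m; "grip_width": finger opening in m.
Only numpy, scipy, OpenCV 4.12 (cv2) and the standard library are available. Lean on these libraries where they do the work, as an engineer would, in place of code of your own. Each camera call takes 0.05 s, during which the arm holds its last target.

## Working session

There is one attempt and no reset: what is moved stays moved. The work goes in short steps, Python scripts to look and compute and a tool call to move; the robot and the scene stay as the last step left them, time stands still between calls to the robot, and variables do not carry over. Pictures are saved under pics/ and viewed, and the job is handed in when it is done.

Besides the shell and the picture viewer there is one more tool, called after ">>>" as a command line: name --argument value ..., lists and objects as JSON in quotes. send_rows: Moves the arm, as the interface text tells. Its arguments: {"type":"object","properties":{"series":{"type":"string"},"force":{"type":"number"}},"required":["series"]}

```bash
mkdir -p pics; ls; python3 - <<'E'
from workcell import monitor,cams,bot
import cv2
print(monitor.observe())
for n in ["scene","top","wrist"]:
    print(n,cams.get_calibration(n))
    cv2.imwrite(f"pics/{n}0.png",cams.grab_frame(n)[:,:,::-1])
E
```

```text
pics
{'clock': 0.0, 'qpos': array([ 1.19879307,  0.52206894, -0.03633311,  1.59998889,  0.02120165,
        1.0210921 , -0.11277395]), 'qd': array([ 9.02983519e-04,  5.60615787e-04, -8.24597463e-05, -1.87426174e-03,
        4.74501812e-04, -6.02026008e-04, -1.56631878e-03]), 'joint_efforts': array([ 3.42338017e-04, -9.27087021e+01,  1.98035449e+00, -3.69930196e+01,
        1.78434985e-02,  8.16038169e-03, -2.73659145e-05]), 'position': array([ 0.18565022, -0.59645557,  0.24169828]), 'tool_rot': array([-1.57087789e+00,  1.16939706e-03, -1.26897158e+00]), 'force': array([-0.54307101, -1.39818774,  0.39546817]), 'moment': array([0.04829608, 0.03755471, 0.01356651]), 'grip_width': 0.08545377983530571}
scene {'mtx': array([[420.26573495,   0.        , 320.94205007],
       [  0.        , 420.26573495, 194.79137805],
       [  0.        ,   0.        ,   1.        ]]), 'k1': -0.059812264562744334, 'origin': array([ 1.15845929, -0.05464346,  0.9498648 ]), 'attitude': array([-2.47308763,  0.01707874,  1.72305278])}
top {'mtx': array([[406.0786595 ,   0.        , 320.20378286],
       [  0.        , 406.0786595 , 194.66475311],
       [  0.        ,   0.        ,   1.        ]]), 'k1': -0.09168106740718283, 'origin': array([ 0.38808263, -0.15615022,  1.06780101]), 'attitude': array([-2.97087161,  0.01474329, -1.57463547])}
wrist {'mtx': array([[356.78775582,   0.        , 317.35231015],
       [  0.        , 356.78775582, 197.51298526],
       [  0.        ,   0.        ,   1.        ]]), 'k1': -0.07664352777834292, 'origin': array([ 0.24767126, -0.57851431,  0.37285491]), 'attitude': array([ 2.88001195e+00,  6.77751665e-04, -1.26838596e+00])}
```

View pics/scene0.png

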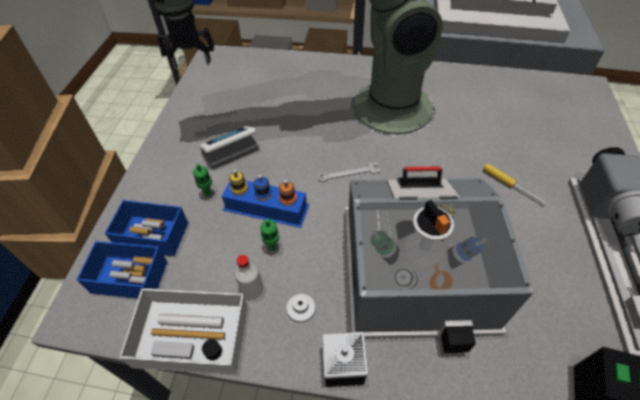

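View pics/top0.png

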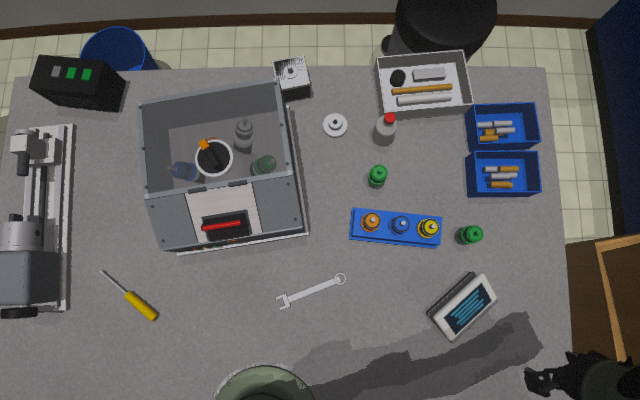

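View pics/wrist0.png

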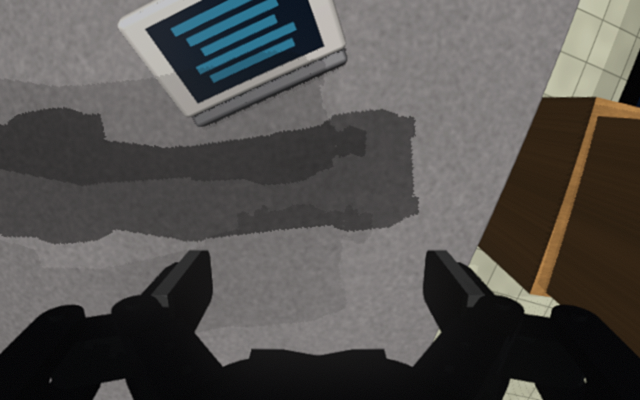

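```bash
cat > h.py <<'E'
import numpy as np, cv2
from scipy.spatial.transform import Rotation as Ro
from workcell import monitor,cams,bot
def cal(n):
    c=cams.get_calibration(n); return c['mtx'],c['k1'],np.array(c['origin']),Ro.from_euler('xyz',c['attitude']).as_matrix()
def proj(C,P):
    K,k,o,R=C; p=(np.atleast_2d(P)-o)@R; s=p[:,:2]/p[:,2:]; r2=(s**2).sum(1,keepdims=True); s=s*(1+k*r2)
    return s*[K[0,0],K[1,1]]+[K[0,2],K[1,2]]
def onplane(C,uv,z):
    K,k,o,R=C; d=(np.array(uv,float)-[K[0,2],K[1,2]])/[K[0,0],K[1,1]]; s=d.copy()
    for _ in range(20): s=d/(1+k*(s@s))
    v=R@np.r_[s,1]; return o+v*(z-o[2])/v[2]
def crop(img,x0,y0,x1,y1,f,name):
    cv2.imwrite(name,cv2.resize(img[y0:y1,x0:x1,::-1],None,fx=f,fy=f,interpolation=cv2.INTER_CUBIC))
E
python3 - <<'E'
import cv2
from h import *
t=cv2.imread('pics/top0.png')[:,:,::-1]; s=cv2.imread('pics/scene0.png')[:,:,::-1]
crop(t,130,70,320,260,3,'pics/t1.png'); crop(t,340,150,500,260,5,'pics/t2.png'); crop(s,340,150,540,350,3,'pics/s1.png'); crop(s,180,140,320,260,5,'pics/s2.png')
E
```

```text
(no output)
```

View pics/t1.png

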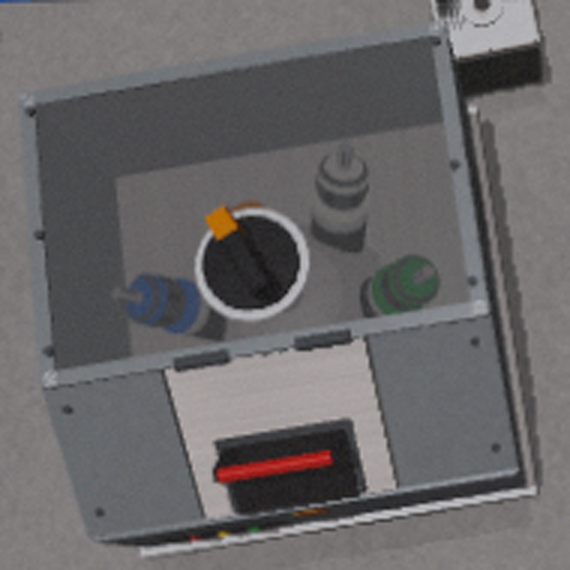

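View pics/t2.png

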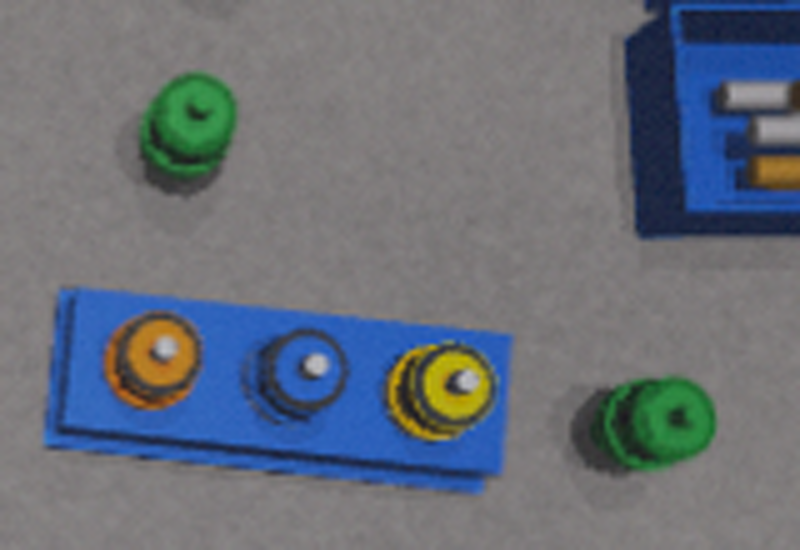

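View pics/s1.png

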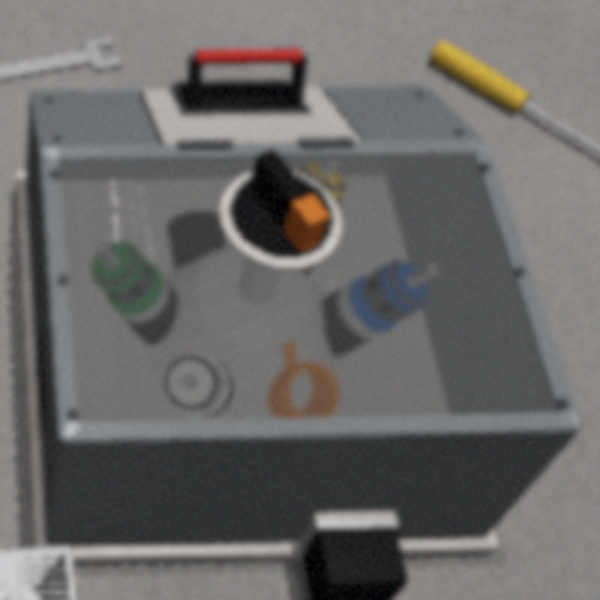

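View pics/s2.png

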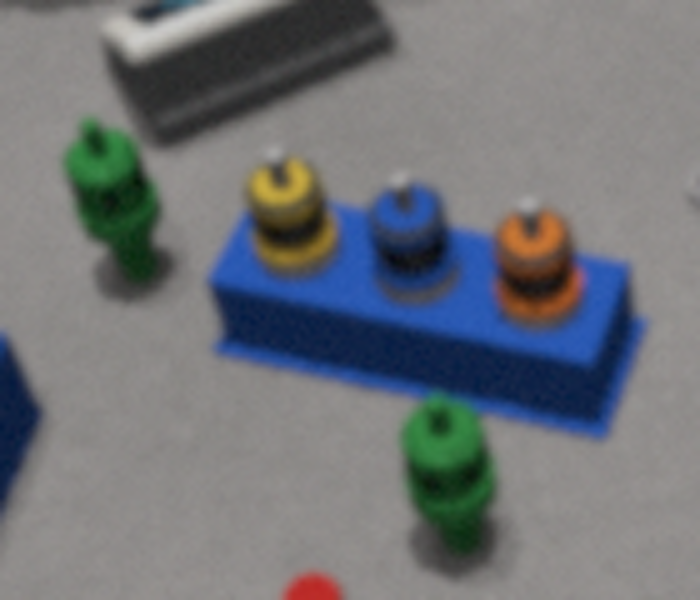

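```bash
cat > fit.py <<'E'
from h import *
from scipy.optimize import least_squares
T=cal('top');S=cal('scene')
M=[([-65,167.5,208],(48,380),None),([-65,-167.5,208],(487,310),None),([170,167.5,208],(28,103),None),([170,-167.5,208],(437,33),None),
([-175,167.5,145],(95,540),None),([-175,-167.5,145],(522,470),None),([0,0,217],(252,262),(282,217)),([-151.2,0,211.3],(274,466),(249,56)),
([-65,-167.5,208],None,(45,150)),([-65,167.5,208],None,(483,152)),([170,-167.5,208],None,(68,432)),([170,167.5,208],None,(577,422))]
def tf(p,P):
    c,s=np.cos(p[2]),np.sin(p[2]);P=np.atleast_2d(P)/1000.
    return np.c_[p[0]+c*P[:,0]-s*P[:,1],p[1]+s*P[:,0]+c*P[:,1],P[:,2]]
def res(p,full=False):
    r=[]
    for m,t,s in M:
        if t: r.append(proj(T,tf(p,m))[0]-[130+t[0]/3,70+t[1]/3])
        if s: r.append(proj(S,tf(p,m))[0]-[340+s[0]/3,150+s[1]/3])
    r=np.array(r); return r if full else r.ravel()
if __name__=='__main__':
    f=least_squares(res,[.6,0.1,0],loss='soft_l1');print(f.x,np.degrees(f.x[2]));print(res(f.x,True).round(1))
    a=onplane(T,(130+222/3,70+222/3),.25);b=onplane(T,(130+265/3,70+290/3),.25);d=a-b
    print('knob',a,b,(a+b)/2,'car ang',np.degrees(np.arctan2(-d[1],-d[0])-f.x[2])%360)
    a=onplane(S,(340+313/3,150+203/3),.25);b=onplane(S,(340+270/3,150+157/3),.25);d=a-b
    print('knob',a,b,(a+b)/2,'car ang',np.degrees(np.arctan2(-d[1],-d[0])-f.x[2])%360)
    for n,t,s in[('orange',(165,348),(530,203)),('blue',(316,365),(401,180)),('yellow',(467,381),(275,153))]:
        zt=.01+.127
        print(n,onplane(T,(340+t[0]/5,150+t[1]/5),zt),onplane(S,(180+s[0]/5,140+s[1]/5),zt))
E
python3 fit.py
```

```text
[0.61956639 0.09113864 0.16533744] 9.473137323605267
[[-3.   2.9]
 [ 0.5  0.3]
 [-4.5 -3.5]
 [ 1.3 -5.9]
 [-2.1  0.4]
 [-1.3 -0.4]
 [-1.6 -0.2]
 [-0.8 -3.5]
 [ 0.4  0.2]
 [-1.7 -1. ]
 [-2.6 -1.1]
 [-0.  -4.9]
 [-3.   3.2]
 [ 1.7  1.6]]
knob [0.63957746 0.10105763 0.25      ] [0.58985852 0.06803071 0.25      ] [0.61471799 0.08454417 0.25      ] car ang 204.12185326789825
knob [0.63768563 0.10717416 0.25      ] [0.60213862 0.07847425 0.25      ] [0.61991213 0.09282421 0.25      ] car ang 209.44353722412208
orange [ 0.48960393 -0.26435473  0.137     ] [ 0.49277606 -0.26058956  0.137     ]
blue [ 0.48122863 -0.33381662  0.137     ] [ 0.48669065 -0.32956156  0.137     ]
yellow [ 0.47323632 -0.40355898  0.137     ] [ 0.47753578 -0.39944484  0.137     ]
```

```bash
cat > plan.py <<'E'
from h import *
# pose: (pos, R); R from psi (jaw yaw) and tilt (lean of the fingers about mag y)
def R_down(psi): return (Ro.from_euler('z',psi)*Ro.from_euler('x',-np.pi/2)).as_matrix()
def cur():
    o=monitor.observe(); return np.array(o['position']),Ro.from_euler('xyz',o['tool_rot']).as_matrix(),o
def row(p,R,c=None):
    if c is None: c=cur()
    rv=Ro.from_matrix(c[1].T@R).as_rotvec(); t=c[1].T@(np.array(p)-c[0])*1000
    return ' '.join(f'{v:.3f}' for v in rv)+'  '+' '.join(f'{v:.1f}' for v in t)
E
python3 -c "
from plan import *
print(row([.41,-.40,.32],R_down(.12)))"
```

```text
-0.001 -1.389 -0.001  -121.0 -78.0 272.6
```

>>> send_rows --series "0 -1.389 0 -121 -78 272.6 1;0 -1.389 0 -121 -78 272.6 1;0 -1.389 0 -121 -78 272.6 1;0 -1.389 0 -121 -78 272.6 1;0 -1.389 0 -121 -78 272.6 1;0 -1.389 0 -121 -78 272.6 1;0 -1.389 0 -121 -78 272.6 1;0 -1.389 0 -121 -78 272.6 1;0 -1.389 0 -121 -78 272.6 1;0 -1.389 0 -121 -78 272.6 1;0 -1.389 0 -121 -78 272.6 1;0 -1.389 0 -121 -78 272.6 1;0 -1.389 0 -121 -78 272.6 1;0 -1.389 0 -121 -78 272.6 1"

```text
clock: 1.32
position: [0.4099, -0.4003, 0.3202]
tool_rot: [-1.571, 0.0, 0.115]
force: [0.9, -0.3, -0.9]
grip_width: 0.0852
```

```bash
python3 -c "
from plan import *
C=cal('wrist');cv2.imwrite('pics/w1.png',cams.grab_frame('wrist')[:,:,::-1]);np.save('w1.npy',np.array(C,dtype=object),allow_pickle=True)
c=cur();print(c[2]['clock'],c[0],c[2]['tool_rot'])
for P in [[.4896,-.264,.137],[.481,-.333,.137],[.473,-.4035,.137]]: print(proj(C,P))
"
```

```text
1.3667 [ 0.40997578 -0.40025712  0.32023312] [-1.57069382e+00  9.42390247e-05  1.16091897e-01]
[[432.62562552  26.87113285]]
[[408.77972631 109.40577227]]
[[386.571653   187.26392927]]
```

View pics/w1.png

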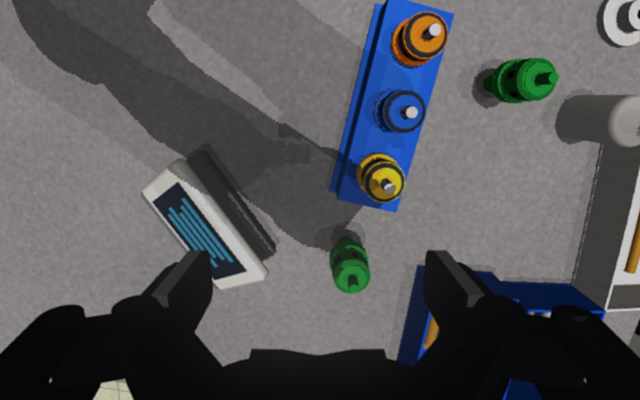

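```bash
python3 -c "
from plan import *
C=np.load('w1.npy',allow_pickle=True)
for uv in [(434,31),(411,113),(389,187)]: print(onplane(C,uv,.137))
print(row([.57,-.01,.42],R_down(.165)))"
```

```text
[ 0.49131156 -0.26705312  0.137     ]
[ 0.48344925 -0.33576271  0.137     ]
[ 0.47516052 -0.40299816  0.137     ]
-0.000 -0.049 -0.000  204.1 -99.7 369.1
```

>>> send_rows --series "0 -0.049 0 204 -100 369 1;0 -0.049 0 204 -100 369 1;0 -0.049 0 204 -100 369 1;0 -0.049 0 204 -100 369 1;0 -0.049 0 204 -100 369 1;0 -0.049 0 204 -100 369 1;0 -0.049 0 204 -100 369 1;0 -0.049 0 204 -100 369 1;0 -0.049 0 204 -100 369 1;0 -0.049 0 204 -100 369 1;0 -0.049 0 204 -100 369 1;0 -0.049 0 204 -100 369 1;0 -0.049 0 204 -100 369 1"

```text
clock: 2.45
position: [0.5686, -0.0084, 0.4202]
tool_rot: [-1.571, 0.0, 0.169]
force: [-0.3, -1.0, 0.0]
grip_width: 0.0858
```

```bash
python3 -c "
from plan import *
C=cal('wrist');cv2.imwrite('pics/w2.png',cams.grab_frame('wrist')[:,:,::-1]);np.save('w2.npy',np.array(C,dtype=object),allow_pickle=True)
c=cur();print(c[2]['clock'],c[0],c[2]['tool_rot'])
"
```

```text
2.5 [ 0.56835563 -0.00966492  0.42005216] [-1.57106509e+00  4.42946321e-04  1.67438615e-01]
```

View pics/w2.png

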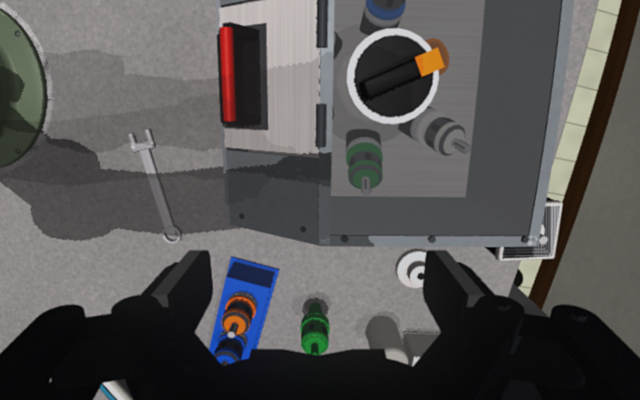

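```bash
python3 -c "
from plan import *
i=cv2.imread('pics/w2.png')[:,:,::-1]; crop(i,210,0,470,200,3,'pics/w2c.png')
"
```

```text
(no output)
```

View pics/w2c.png

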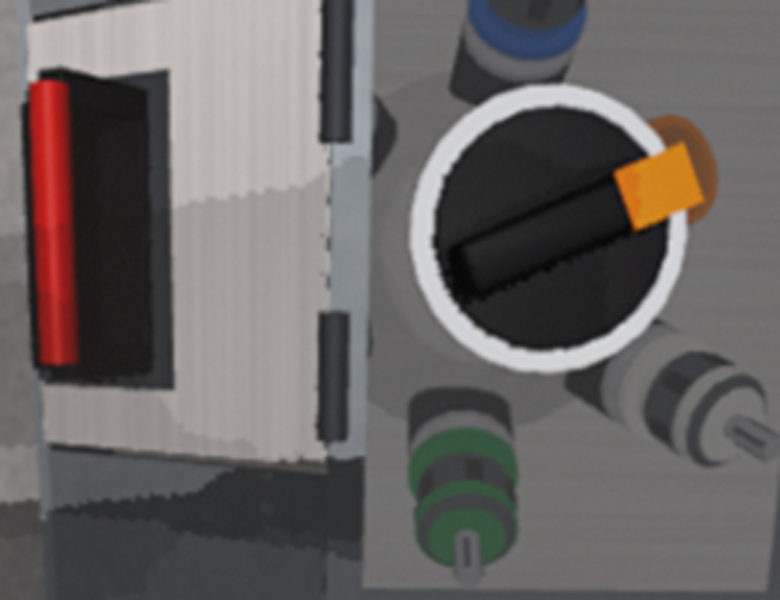

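```bash
python3 -c "
from plan import *
C=np.load('w2.npy',allow_pickle=True)
f=lambda u,v,z: onplane(C,(210+u/3,v/3),z)
ax=f(549,228,.217);print('axis',ax)
for r in[(411,228),(687,228),(549,84),(549,372)]:print(np.linalg.norm(f(*r,.217)-ax))
b1=f(50,82,.2113);b2=f(58,365,.2113);bc=f(54,224,.2113);d=b1-b2
print('bar',bc,'len',np.linalg.norm(d),'yaw',np.degrees(np.arctan2(-d[0],d[1])), 'dist',np.linalg.norm((bc-ax)[:2]),'yaw from axis',np.degrees(np.arctan2(*(ax-bc)[[1,0]])))
e=(f(685,142,.25)+f(705,203,.25))/2; n=(f(466,245,.25)+f(484,296,.25))/2
print('knob',e,n,np.linalg.norm(e-n),(e+n)/2, np.degrees(np.arctan2(*(e-n)[[1,0]])))
p=f(683,165,.09);print('pocket?',p, np.linalg.norm((p-ax)[:2]),np.degrees(np.arctan2(*(p-ax)[[1,0]])))
e=np.degrees(np.arctan2(*((f(335,140,.208)-f(332,440,.208)))[[0,1]]));print(-e)
a=f(363,590,.208);b=f(373,10,.208);print('roof edge',a,b,np.degrees(np.arctan2(-(b-a)[0],(b-a)[1])))
import fit
a=f(0,0,.2)
T=cal('top');q=lambda u,v,z:onplane(T,(130+u/3,70+v/3),z)
for u,v in[((48,380),(487,310)),((28,103),(437,33))]:
  a,b=q(*u,.208),q(*v,.208);print(a,b,np.linalg.norm(a-b),np.degrees(np.arctan2(-(a-b)[0],(a-b)[1])))
print(q(252,262,.217))
"
```

```text
axis [0.62030406 0.08936331 0.217     ]
0.04143876804253012
0.04195627293037044
0.04086490116899668
0.0427577859305018
bar [0.47234847 0.06582477 0.2113    ] len 0.0835512857014232 yaw 8.484997092870364 dist 0.1498162864249846 yaw from axis 9.039542410921252
knob [0.65005391 0.10729231 0.25      ] [0.59657076 0.07140572 0.25      ] 0.06440725872926431 [0.62331233 0.08934902 0.25      ] 33.8611629012332
pocket? [0.69358794 0.13728869 0.09      ] 0.0875635140437243 33.1834354185595
9.24839104408741
roof edge [ 0.58596849 -0.0328203   0.208     ] [0.55749818 0.14250639 0.208     ] 9.223431861228201
[0.53435233 0.23916953 0.208     ] [ 0.58378067 -0.0836774   0.208     ] 0.3266087867335269 8.704478432084732
[0.75057129 0.2725805  0.208     ] [ 0.80021787 -0.04341486  0.208     ] 0.31987161593054175 8.928848788614408
[0.6190797 0.0876006 0.217    ]
```

```bash
python3 -c "
from plan import *
print(row([.6205,.089,.30],R_down(-.979)))
print(row([.6205,.089,.233],R_down(-.979)))"
```

```text
0.000 1.146 -0.000  67.9 120.0 88.6
0.000 1.146 -0.000  67.9 187.0 88.6
```

>>> send_rows --series "0 1.146 0 68 120 88.6 0.7;0 1.146 0 68 120 88.6 0.7;0 1.146 0 68 120 88.6 0.7;0 1.146 0 68 120 88.6 0.7;0 1.146 0 68 120 88.6 0.7;0 1.146 0 68 120 88.6 0.7;0 1.146 0 68 120 88.6 0.7;0 1.146 0 68 120 88.6 0.7;0 1.146 0 68 120 88.6 0.7;0 1.146 0 68 120 88.6 0.7;0 1.146 0 68 120 88.6 0.7;0 1.146 0 68 120 88.6 0.7;0 1.146 0 68 120 88.6 0.7" --force 40

```text
clock: 3.58
position: [0.6206, 0.0888, 0.3003]
tool_rot: [-1.571, -0.0, -0.975]
force: [0.3, -0.5, 0.8]
grip_width: 0.0595
```

```bash
python3 -c "
from plan import *
C=cal('wrist');i=cams.grab_frame('wrist');cv2.imwrite('pics/w3.png',i[:,:,::-1])
c=cur();print(c[2]['clock'],c[0],c[2]['tool_rot'],c[2]['grip_width'])
print(row([.6205,.089,.233],R_down(-.979)))
"
```

```text
3.6333 [0.62054922 0.08894554 0.30026147] [-1.57092612e+00  8.03868222e-05 -9.75197214e-01] 0.05987762993472032
0.000 0.004 -0.000  -0.1 67.3 -0.0
```

View pics/w3.png

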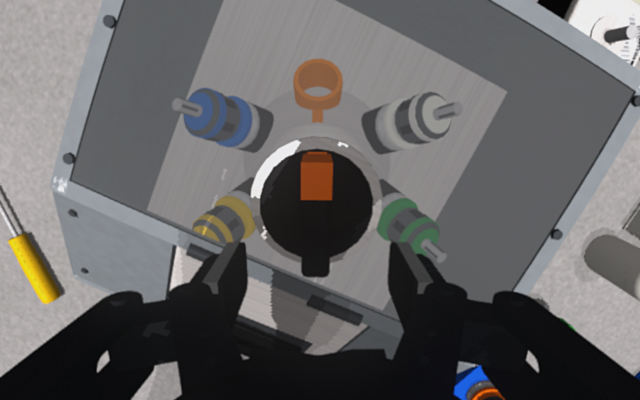

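>>> send_rows --series "0 0.004 0 0 22 0 0.7;0 0.004 0 0 44 0 0.7;0 0.004 0 0 67 0 0.7;0 0.004 0 0 67 0 0.7;0 0.004 0 0 67 0 0;0 0.004 0 0 67 0 0;0 0.004 0 0 67 0 0;0 0.004 0 0 67 0 0;0 0.004 0 0 67 0 0;0 0.004 0 0 67 0 0" --force 50

```text
clock: 4.47
position: [0.6208, 0.09, 0.2349]
tool_rot: [-1.569, -0.0, -0.981]
force: [-5.0, 1.8, 8.5]
grip_width: 0.0151
```

>>> send_rows --series "0 -0.08 0 0 0 0 0;0 -0.18 0 0 0 0 0;0 -0.28 0 0 0 0 0;0 -0.38 0 0 0 0 0;0 -0.48 0 0 0 0 0;0 -0.58 0 0 0 0 0;0 -0.68 0 0 0 0 0;0 -0.78 0 0 0 0 0;0 -0.88 0 0 0 0 0;0 -0.98 0 0 0 0 0;0 -1.08 0 0 0 0 0;0 -1.18 0 0 0 0 0;0 -1.28 0 0 0 0 0;0 -1.35 0 0 0 0 0;0 -1.35 0 0 0 0 0"

```text
clock: 5.72
position: [0.6221, 0.0896, 0.235]
tool_rot: [-1.571, -0.004, 0.374]
force: [7.4, 1.2, 3.7]
grip_width: 0.0151
```

```bash
python3 -c "
from plan import *
i=cams.grab_frame('top');crop(i,130,70,320,260,3,'pics/t3.png')
c=cur();print(c[2]['clock'],c[0],c[2]['tool_rot'],c[2]['grip_width'],c[2]['force'],c[2]['qpos'])
"
```

```text
5.7667 [0.62213471 0.08960499 0.23492852] [-1.57124346 -0.00424855  0.37033725] 0.015344752953520354 [7.00048302 2.96975597 2.79790519] [ 0.199527    0.60724976 -0.67064574  1.57705189  0.41033952  1.09754104
 -0.20168347]
```

View pics/t3.png

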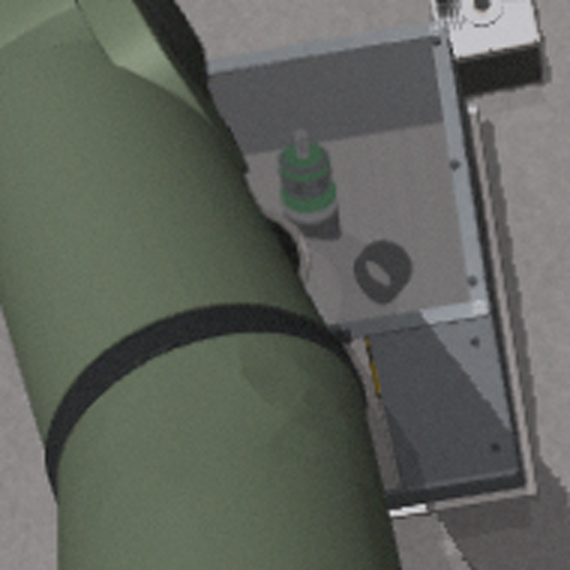

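>>> send_rows --series "0 -0.08 0 0 0 0 0;0 -0.18 0 0 0 0 0;0 -0.28 0 0 0 0 0;0 -0.38 0 0 0 0 0;0 -0.48 0 0 0 0 0;0 -0.58 0 0 0 0 0;0 -0.68 0 0 0 0 0;0 -0.78 0 0 0 0 0;0 -0.88 0 0 0 0 0;0 -0.98 0 0 0 0 0;0 -1.08 0 0 0 0 0;0 -1.18 0 0 0 0 0;0 -1.28 0 0 0 0 0;0 -1.355 0 0 0 0 0;0 -1.355 0 0 0 0 0;0 -1.355 0 0 0 0 0"

```text
clock: 7.1
position: [0.6228, 0.0908, 0.235]
tool_rot: [-1.577, -0.003, 1.725]
force: [16.2, 10.3, -4.0]
grip_width: 0.0153
```

```bash
python3 -c "
from plan import *
i=cams.grab_frame('scene');crop(i,340,130,540,330,3,'pics/s4.png')
cv2.imwrite('pics/w4.png',cams.grab_frame('wrist')[:,:,::-1])
c=cur();print(c[2]['clock'],c[0],c[2]['tool_rot'],c[2]['grip_width'],c[2]['force'],c[2]['moment'],c[2]['qpos'])
"
```

```text
7.2 [0.62281511 0.09082143 0.23493104] [-1.57700832 -0.00228005  1.72446864] 0.015089114148905453 [17.2271982   9.49030369 -4.3986778 ] [ 1.87380591 -3.06825726  0.26251255] [ 0.36808109  0.70714957 -0.98071755  1.56730849  0.61825445  1.19732079
  0.9942344 ]
```

View pics/w4.png

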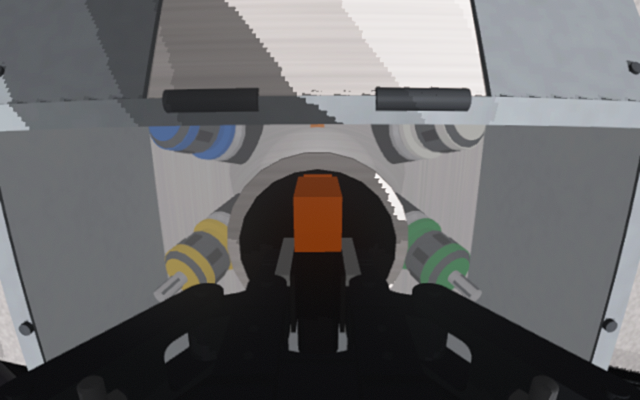

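View pics/s4.png

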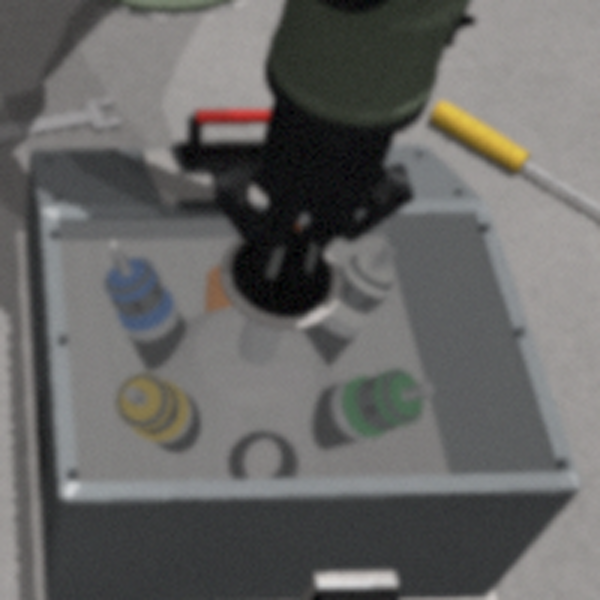

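>>> send_rows --series "0 0 0 0 0 0 0.5;0 0 0 0 0 0 0.5;0 0 0 0 0 0 0.5;0 0 0 0 0 0 0.5;0 0 0 0 0 0 0.5;0 0 0 0 -25 0 0.5;0 0 0 0 -55 0 0.5;0 0 0 0 -90 0 0.5;0 0 0 0 -110 0 0.5;0 0 0 0 -130 0 0.5;0 0 0 0 -130 0 0.5"

```text
clock: 8.12
position: [0.6213, 0.09, 0.3672]
tool_rot: [-1.575, -0.0, 1.724]
force: [0.5, 1.0, 0.2]
grip_width: 0.0428
```

```bash
python3 -c "
from plan import *
C=cal('wrist');cv2.imwrite('pics/w5.png',cams.grab_frame('wrist')[:,:,::-1]);np.save('w5.npy',np.array(C,dtype=object),allow_pickle=True)
c=cur();print(c[2]['clock'],c[0],c[2]['tool_rot'],c[2]['grip_width'],c[2]['force'],c[2]['moment'],c[2]['qpos'])
"
```

```text
8.1667 [0.62095217 0.08966365 0.36510931] [-1.57351843e+00  8.78142048e-05  1.72376308e+00] 0.04279719831353845 [ 1.3312135  -0.16156848 -0.98803042] [ 0.04320667 -0.01756967 -0.00836199] [ 0.38552928  0.5985524  -1.03762634  1.39477619  0.51332082  1.43071338
  1.08162389]
```

View pics/w5.png

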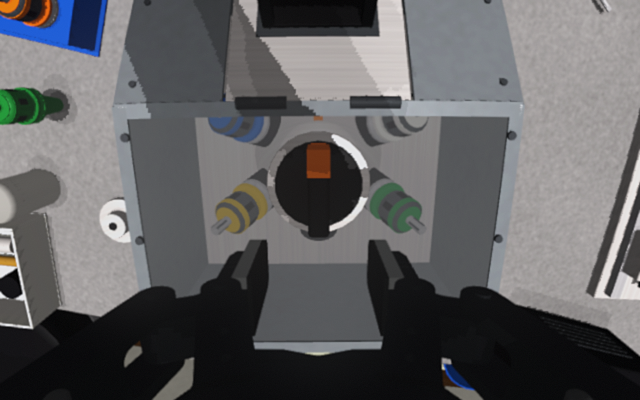

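```bash
python3 -c "
from plan import *
i=cv2.imread('pics/w5.png')[:,:,::-1]; crop(i,110,60,530,260,1.9,'pics/w5c.png')
"
```

```text
(no output)
```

View pics/w5c.png

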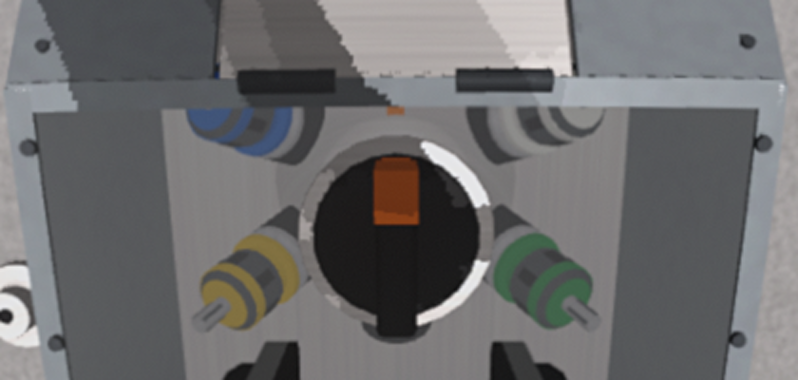

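```bash
python3 -c "
from plan import *
C=np.load('w5.npy',allow_pickle=True)
f=lambda u,v,z: onplane(C,(110+u/1.9,60+v/1.9),z)
print('axis',f(396.5,233,.217), 'r',np.linalg.norm(f(301,233,.217)-f(492,233,.217)))
L,R=f(8,87,.208),f(783,82,.208);d=R-L
print(L,R,np.linalg.norm(d),np.degrees(np.arctan2(-d[0],d[1])),'mid',(L+R)/2)
l,r=f(218,76,.208),f(575,74,.208);d=r-l;print(np.linalg.norm(d),np.degrees(np.arctan2(-d[0],d[1])),'mid',(l+r)/2)
"
```

```text
axis [0.6190012  0.08946075 0.217     ] r 0.08125940421650704
[ 0.58288307 -0.0840505   0.208     ] [0.53017095 0.24254521 0.208     ] 0.3308221991672321 9.168399172367037 mid [0.55652701 0.07924736 0.208     ]
0.14884221700807615 9.123361055846122 mid [0.55419363 0.07938951 0.208     ]
```

```bash
cat >> plan.py <<'E'
AX=np.array([.6205,.090]); YAW=.158
Rm=Ro.from_euler('z',YAW).as_matrix()
def mag(P): return np.r_[AX,0]+Rm@(np.array(P,float)/1000)
def R_th(th):   # bar grip: tool back direction th (rad) in magazine xz, jaws across bar
    s,c=np.sin(th),np.cos(th); return Rm@np.array([[s,-c,0],[0,0,1],[-c,-s,0]]).T
def bar(flap,pad):  # bar centre in mag mm
    r=np.hypot(45,42); a=np.arctan2(42,45)+pad
    dn=118-r*np.cos(a); out=4+r*np.sin(a)
    A=np.radians(210)-flap; N=np.radians(120)-flap
    return np.array([-65+dn*np.cos(A)+out*np.cos(N),0,208+dn*np.sin(A)+out*np.sin(N)])
def grip(flap,pad,thd,ahead=5.,off=(0,0,0)): # TCP pose for bar
    th=np.radians(thd); back=np.array([np.cos(th),0,np.sin(th)])
    return mag(bar(flap,pad)-ahead*back+np.array(off)),R_th(th)
E
python3 -c "
from plan import *
print(bar(0,0),mag(bar(0,0)))
p,R=grip(0,0,112,-65);print(p)
print(row([p[0],p[1]-.0,.36],R_down(YAW)))
print(row(p,R))
"
```

```text
[-151.21985448    0.          211.33716857] [0.47116375 0.06620655 0.21133717]
[0.44711762 0.06237533 0.27160412]
0.002 1.566 0.002  -0.5 4.6 176.0
-2.607 -0.002 1.749  -0.5 93.0 176.2
```

```bash
sed -i 's/np.array(\[\[s,-c,0\],\[0,0,1\],\[-c,-s,0\]\]).T/np.array([[s,0,-c],[-c,0,-s],[0,1,0]]).T/' plan.py
python3 -c "
from plan import *
print(np.linalg.det(R_th(1.9)))
p,R=grip(0,0,112,-65);print(p)
print(row([p[0],p[1]-.0,.36],R_down(YAW)))
print(row(p,R))
"
```

```text
1.0
[0.44711762 0.06237533 0.27160412]
0.002 1.566 0.002  -0.5 4.6 176.0
-0.298 1.545 -0.300  -0.5 93.0 176.2
```

>>> send_rows --series "0 1.566 0 0 4 176 0.42;0 1.566 0 0 4 176 0.42;0 1.566 0 0 4 176 0.42;0 1.566 0 0 4 176 0.42;0 1.566 0 0 4 176 0.42;0 1.566 0 0 4 176 0.42;0 1.566 0 0 4 176 0.42;0 1.566 0 0 4 176 0.42;0 1.566 0 0 4 176 0.42;0 1.566 0 0 4 176 0.42;0 1.566 0 0 4 176 0.42;-0.298 1.545 -0.300 0 93 176 0.42;-0.298 1.545 -0.300 0 93 176 0.42;-0.298 1.545 -0.300 0 93 176 0.42;-0.298 1.545 -0.300 0 93 176 0.42;-0.298 1.545 -0.300 0 93 176 0.42;-0.298 1.545 -0.300 0 93 176 0.42;-0.298 1.545 -0.300 0 93 176 0.42"

```text
clock: 9.67
position: [0.447, 0.0624, 0.2707]
tool_rot: [-1.571, -0.38, 0.159]
force: [0.8, -0.1, 0.7]
grip_width: 0.0359
```

```bash
python3 -c "
from plan import *
C=cal('wrist');cv2.imwrite('pics/w6.png',cams.grab_frame('wrist')[:,:,::-1]);np.save('w6.npy',np.array(C,dtype=object),allow_pickle=True)
c=cur();print(c[2]['clock'],c[0],c[2]['tool_rot'],c[2]['grip_width'],c[2]['qpos'])
p,R=grip(0,0,112,-65);print(row(p,R));print(proj(C,[mag(bar(0,0)+np.array([0,y,0])) for y in(-35,0,35)]))
"
```

```text
9.7167 [0.44734029 0.06257305 0.27082943] [-1.57065745 -0.38042406  0.15884876] 0.03587515426421033 [ 0.52986315  0.08818905 -0.86924128  2.24549034  0.28229295  0.47803831
 -0.39328371]
-0.000 0.001 -0.004  0.1 -0.8 -0.2
[[319.58947291 272.40906081]
 [319.80587454 217.23072324]
 [320.03238121 156.74226348]]
```

View pics/w6.png

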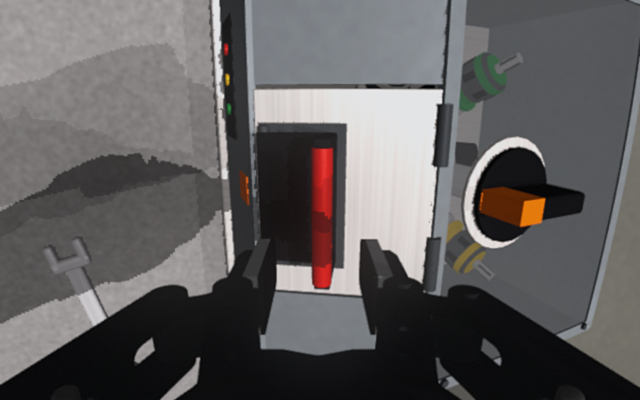

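>>> send_rows --series "0 0 0 1 25 0 0.42;0 0 0 1 45 0 0.42;0 0 0 1 60 0 0.42;0 0 0 1 70 0 0.42;0 0 0 1 70 0 0.42;0 0 0 1 70 0 0;0 0 0 1 70 0 0;0 0 0 1 70 0 0;0 0 0 1 70 0 0;0 0 0 1 70 0 0" --force 40

```text
clock: 10.55
position: [0.4738, 0.0668, 0.2065]
tool_rot: [-1.57, -0.383, 0.158]
force: [2.6, 2.3, 1.1]
grip_width: 0.0107
```

```bash
python3 -c "
from plan import *
cv2.imwrite('pics/w7.png',cams.grab_frame('wrist')[:,:,::-1])
c=cur();print(c[2]['clock'],c[0],c[2]['tool_rot'],c[2]['grip_width'],c[2]['force'],c[2]['qpos'])
print(grip(0,0,112)[0]);print(row(*grip(0,0,112)))
for k in range(1,9): print(row(*grip(0,.45*k/8,112-k)))
"
```

```text
10.6 [0.47376231 0.0668281  0.2063909 ] [-1.57042595 -0.38289424  0.15805457] 0.010711064395734023 [2.60743397 2.85851989 1.07254804] [ 0.31081816  0.25461668 -0.6971823   2.27949233  0.70030485  0.36047612
 -0.80415174]
[0.47301345 0.06650126 0.20670125]
-0.000 0.000 -0.001  -0.6 -0.6 -0.2
-0.000 0.000 0.016  -3.5 -2.7 -0.2
-0.000 0.000 0.034  -6.4 -4.6 -0.2
-0.000 0.000 0.051  -9.5 -6.4 -0.2
-0.000 0.000 0.069  -12.6 -8.0 -0.2
-0.000 0.000 0.086  -15.9 -9.5 -0.2
-0.000 0.000 0.104  -19.2 -10.7 -0.2
-0.000 0.000 0.121  -22.6 -11.8 -0.2
-0.000 0.000 0.139  -26.0 -12.7 -0.2
```

View pics/w7.png

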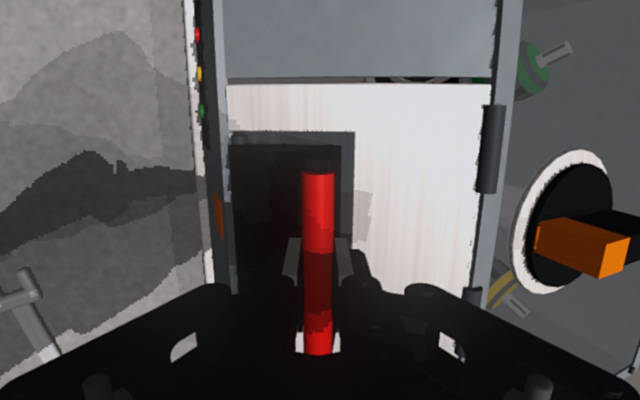

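>>> send_rows --series "0 0 0.016 -2.9 -2.1 0 0;0 0 0.034 -5.8 -4 0 0;0 0 0.051 -8.9 -5.8 0 0;0 0 0.069 -12 -7.4 0 0;0 0 0.086 -15.3 -8.9 0 0;0 0 0.104 -18.6 -10.1 0 0;0 0 0.121 -22 -11.2 0 0;0 0 0.139 -25.4 -12.1 0 0;0 0 0.139 -25.4 -12.1 0 0;0 0 0.139 -25.4 -12.1 0 0"

```text
clock: 11.43
position: [0.4468, 0.0626, 0.2086]
tool_rot: [-1.57, -0.245, 0.158]
force: [1.4, 1.4, 14.1]
grip_width: 0.0104
```

```bash
python3 -c "
from plan import *
cv2.imwrite('pics/w8.png',cams.grab_frame('wrist')[:,:,::-1])
c=cur();print(c[2]['clock'],c[0],c[2]['tool_rot'],c[2]['grip_width'],c[2]['force'],c[2]['qpos'])
print(row(*grip(0,.45,104)))
for k in range(1,13): print(k,row(*grip(.05*k,.5,104-k)))
"
```

```text
11.4833 [0.44681047 0.06259567 0.20863702] [-1.570425   -0.24544145  0.15799783] 0.01050144159084395 [ 1.9391628   2.44906885 12.44137817] [ 0.41567493  0.26762978 -0.81675973  2.22733412  0.48951306  0.53523752
 -0.60101462]
-0.000 -0.000 0.001  -1.6 -0.2 -0.3
1 -0.000 0.000 0.019  -2.9 -6.0 -0.3
2 -0.000 0.000 0.036  -1.0 -11.4 -0.3
3 -0.000 0.000 0.053  1.3 -16.8 -0.3
4 -0.000 0.000 0.071  3.8 -22.0 -0.3
5 -0.000 0.000 0.088  6.6 -27.1 -0.3
6 -0.000 0.000 0.106  9.6 -32.1 -0.3
7 -0.000 0.000 0.123  12.8 -36.8 -0.3
8 -0.000 0.000 0.141  16.3 -41.5 -0.3
9 -0.000 0.000 0.158  20.1 -45.9 -0.2
10 -0.000 0.000 0.176  24.0 -50.1 -0.2
11 -0.000 0.000 0.193  28.1 -54.2 -0.2
12 -0.000 0.000 0.211  32.5 -58.0 -0.2
```

View pics/w8.png

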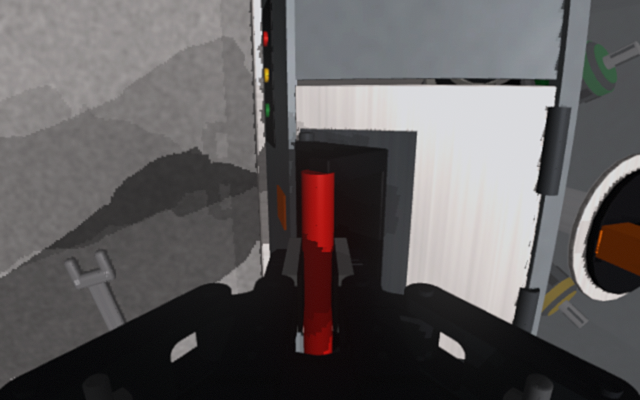

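>>> send_rows --series "0 0 0.019 -2.9 -6 0 0;0 0 0.036 -1 -11.4 0 0;0 0 0.053 1.3 -16.8 0 0;0 0 0.071 3.8 -22 0 0;0 0 0.088 6.6 -27.1 0 0;0 0 0.106 9.6 -32.1 0 0;0 0 0.123 12.8 -36.8 0 0;0 0 0.141 16.3 -41.5 0 0;0 0 0.158 20.1 -45.9 0 0;0 0 0.176 24 -50.1 0 0;0 0 0.193 28.1 -54.2 0 0;0 0 0.211 32.5 -58 0 0;0 0 0.211 32.5 -58 0 0"

```text
clock: 12.57
position: [0.4633, 0.0652, 0.272]
tool_rot: [-1.57, -0.03, 0.158]
force: [-1.0, 0.7, -2.8]
grip_width: 0.0104
```

```bash
python3 -c "
from plan import *
cv2.imwrite('pics/w9.png',cams.grab_frame('wrist')[:,:,::-1])
c=cur();print(c[2]['clock'],c[0],c[2]['tool_rot'],c[2]['grip_width'],c[2]['force'],c[2]['qpos'])
print(row(*grip(.6,.5,92)))
for k in range(1,13): print(k,row(*grip(.6+.06*k,.45-.02*k,92-k)))
"
```

```text
12.6167 [0.46287501 0.0651369  0.2715098 ] [-1.57002379 -0.03099153  0.15816952] 0.010263559030202433 [ 0.64513203  2.54954222 -2.39421146] [ 0.45582942  0.3165412  -0.88361695  1.95378573  0.30341326  0.97363052
 -0.41114727]
-0.001 0.000 -0.004  1.2 -1.2 -0.2
1 -0.001 0.000 0.014  9.4 -4.4 -0.2
2 -0.001 0.000 0.031  15.0 -8.6 -0.2
3 -0.001 0.000 0.048  20.8 -12.3 -0.2
4 -0.001 0.000 0.066  26.7 -15.5 -0.2
5 -0.001 0.000 0.083  32.7 -18.4 -0.2
6 -0.001 0.000 0.101  38.8 -20.8 -0.2
7 -0.001 0.000 0.118  45.0 -22.8 -0.2
8 -0.001 0.000 0.136  51.2 -24.3 -0.2
9 -0.001 0.000 0.153  57.4 -25.5 -0.2
10 -0.001 0.000 0.171  63.5 -26.2 -0.2
11 -0.001 0.000 0.188  69.6 -26.5 -0.2
12 -0.001 0.000 0.206  75.6 -26.5 -0.2
```

View pics/w9.png

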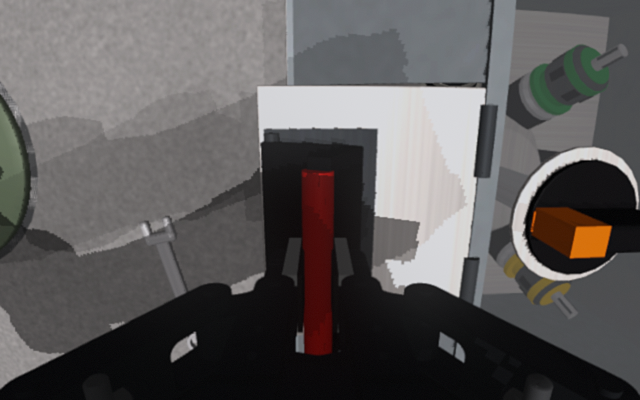

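>>> send_rows --series "0 0 0.014 9.4 -4.4 0 0;0 0 0.031 15 -8.6 0 0;0 0 0.048 20.8 -12.3 0 0;0 0 0.066 26.7 -15.5 0 0;0 0 0.083 32.7 -18.4 0 0;0 0 0.101 38.8 -20.8 0 0;0 0 0.118 45 -22.8 0 0;0 0 0.136 51.2 -24.3 0 0;0 0 0.153 57.4 -25.5 0 0;0 0 0.171 63.5 -26.2 0 0;0 0 0.188 69.6 -26.5 0 0;0 0 0.206 75.6 -26.5 0 0;0 0 0.206 75.6 -26.5 0 0"

```text
clock: 13.7
position: [0.5371, 0.077, 0.2998]
tool_rot: [-1.57, 0.176, 0.158]
force: [2.1, 1.1, -2.1]
grip_width: 0.0099
```

```bash
python3 -c "
from plan import *
cv2.imwrite('pics/w10.png',cams.grab_frame('wrist')[:,:,::-1])
c=cur();print(c[2]['clock'],c[0],c[2]['tool_rot'],c[2]['grip_width'],c[2]['force'],c[2]['qpos'])
print(row(*grip(1.32,.21,80)))
for k in range(1,9): print(k,row(*grip(1.32+.06*k,.2-.02*k,80-k)))
"
```

```text
13.75 [0.53671355 0.07697305 0.29980423] [-1.57001658  0.17460348  0.15863128] 0.01008813295986771 [ 0.7441429   2.35279397 -1.60375727] [ 0.30870953  0.53367763 -0.82165669  1.58398954  0.33490916  1.36388344
 -0.41260293]
-0.001 0.001 -0.000  -0.1 -0.5 -0.3
1 -0.001 0.001 0.017  5.9 -0.7 -0.3
2 -0.001 0.001 0.035  11.6 -1.1 -0.3
3 -0.001 0.001 0.052  17.3 -1.1 -0.3
4 -0.001 0.001 0.070  22.9 -0.8 -0.3
5 -0.001 0.001 0.087  28.3 -0.1 -0.3
6 -0.001 0.001 0.105  33.5 0.9 -0.3
7 -0.001 0.001 0.122  38.7 2.1 -0.3
8 -0.001 0.001 0.140  43.6 3.7 -0.3
```

View pics/w10.png

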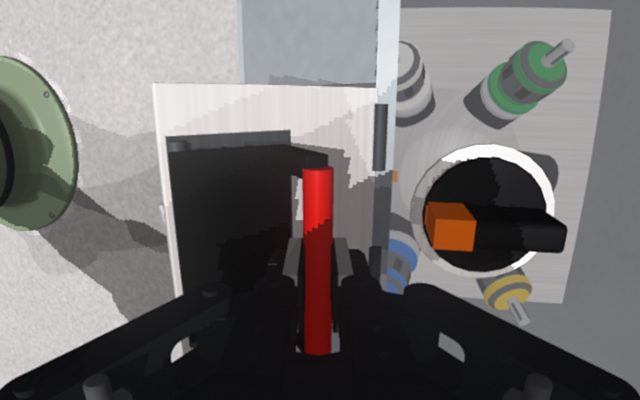

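```bash
python3 -c "
from plan import *
for k in range(9,11): print(k,row(*grip(1.32+.06*k,.2-.02*k,80-k)))
p,R=grip(1.92,0,70,-35);print(row(p,R))
p,R=grip(1.92,0,70,-100);print(row(p,R))
"
```

```text
9 -0.001 0.001 0.157  48.3 5.5 -0.4
10 -0.001 0.001 0.174  52.8 7.6 -0.4
-0.001 0.001 0.174  59.8 -31.8 -0.3
-0.001 0.001 0.174  71.1 -95.8 -0.3
```

>>> send_rows --series "0 0 0.017 5.9 -0.5 0 0;0 0 0.035 11.6 -0.8 0 0;0 0 0.052 17.3 -0.8 0 0;0 0 0.07 22.9 -0.5 0 0;0 0 0.087 28.3 0.2 0 0;0 0 0.105 33.5 1.2 0 0;0 0 0.122 38.7 2.4 0 0;0 0 0.14 43.6 4 0 0;0 0 0.157 48.3 5.8 0 0;0 0 0.174 52.3 7.6 0 0;0 0 0.174 52.3 7.6 0 0;0 0 0.174 52.3 7.6 0 0.3;0 0 0.174 52.3 7.6 0 0.3;0 0 0.174 52.3 7.6 0 0.3;0 0 0.174 52.3 7.6 0 0.3"

```text
clock: 15.0
position: [0.5859, 0.0844, 0.2838]
tool_rot: [-1.571, 0.349, 0.158]
force: [-0.3, -0.4, 0.3]
grip_width: 0.0253
```

```bash
python3 -c "
from plan import *
cv2.imwrite('pics/w11.png',cams.grab_frame('wrist')[:,:,::-1])
c=cur();print(c[2]['clock'],c[0],c[2]['tool_rot'],c[2]['grip_width'],c[2]['force'],c[2]['qpos'])
i=cams.grab_frame('scene');crop(i,300,50,540,330,2.5,'pics/s11.png')
p,R=grip(1.92,0,70,-35);print(row(p,R))
p,R=grip(1.92,0,70,-120);print(row(p,R))
"
```

```text
15.05 [0.58600701 0.08445709 0.28372996] [-1.57076811  0.34879007  0.1582486 ] 0.025665642418757736 [-0.48101919 -0.44632398 -0.64391991] [ 0.19308486  0.72502749 -0.76141903  1.32162261  0.35716913  1.60666673
 -0.40179241]
-0.000 0.000 0.000  0.9 -39.7 -0.0
-0.000 0.000 0.000  1.0 -124.7 -0.0
```

View pics/w11.png

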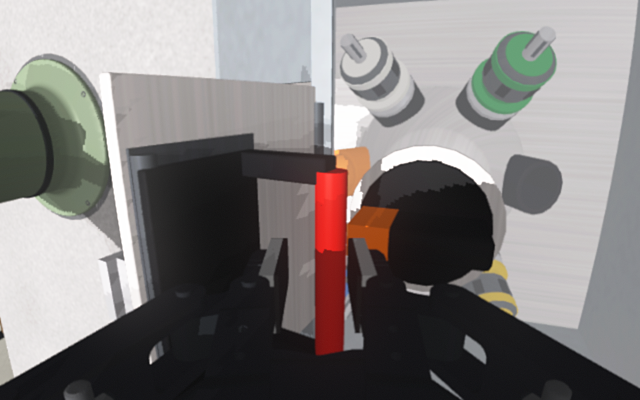

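View pics/s11.png

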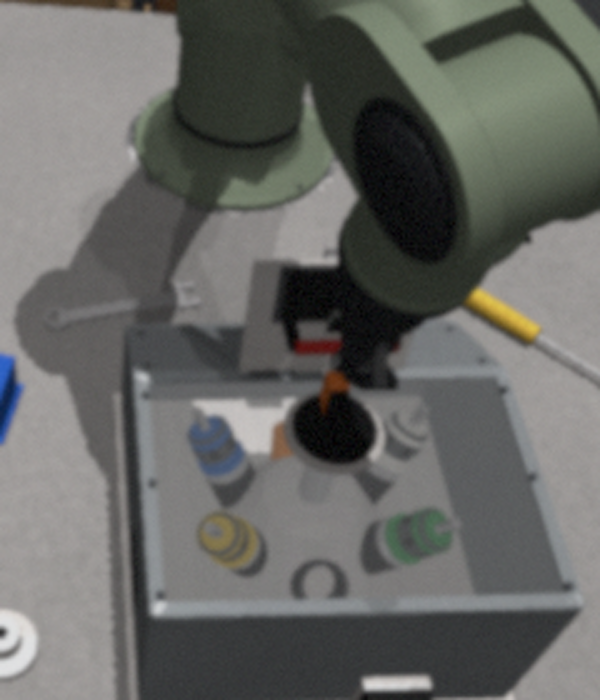

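>>> send_rows --series "0 0 0 0 -12 0 0.3;0 0 0 0 -30 0 0.3;0 0 0 0 -60 0 0.3;0 0 0 0 -95 0 0.3;0 0 0 0 -130 0 0.3;0 0 0 0 -130 0 0.3"

```text
clock: 15.6
position: [0.6319, 0.0927, 0.4114]
tool_rot: [-1.569, 0.342, 0.158]
force: [-1.2, -0.0, 0.1]
grip_width: 0.0256
```

```bash
python3 -c "
from plan import *
i=cams.grab_frame('wrist');cv2.imwrite('pics/w12.png',i[:,:,::-1])
c=cur();print(c[2]['clock'],c[0],c[2]['tool_rot'],c[2]['force'],c[2]['qpos'])
# rack look: clear height first
print(row([.60,-.05,.42],R_down(.12)))
print(row([.49,-.345,.26],R_down(.12)))
"
```

```text
15.65 [0.63111481 0.09257635 0.40845839] [-1.569531    0.34440561  0.15854732] [-0.18845488  0.18242323 -1.06251657] [ 0.09886958  0.72659757 -0.72963419  0.96674947  0.34339521  1.91308428
 -0.34455507]
0.005 0.038 -0.344  -54.0 6.9 -135.9
0.005 0.038 -0.344  -146.1 209.6 -410.1
```

View pics/w12.png

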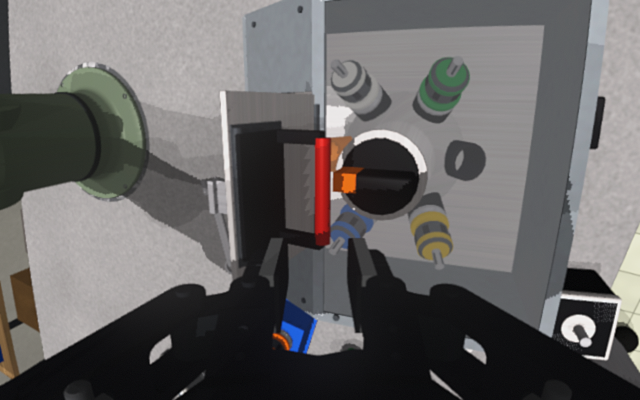

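>>> send_rows --series "0 0 -0.1 -10 0 -30 0.3;0 0 -0.2 -30 5 -70 0.3;0 0.038 -0.344 -54 7 -110 0.5;0 0.038 -0.344 -54 7 -136 0.7;0 0.038 -0.344 -70 50 -180 0.8;0 0.038 -0.344 -90 90 -220 0.8;0 0.038 -0.344 -110 130 -260 0.8;0 0.038 -0.344 -130 180 -310 0.8;0 0.038 -0.344 -146 209 -360 0.8;0 0.038 -0.344 -146 209 -410 0.8;0 0.038 -0.344 -146 209 -410 0.8;0 0.038 -0.344 -146 209 -410 0.8;0 0.038 -0.344 -146 209 -410 0.8;0 0.038 -0.344 -146 209 -410 0.8;0 0.038 -0.344 -146 209 -410 0.8"

```text
clock: 16.9
position: [0.4874, -0.3467, 0.2579]
tool_rot: [-1.575, 0.006, 0.119]
force: [0.8, 0.3, -0.0]
grip_width: 0.0687
```

```bash
python3 -c "
from plan import *
C=cal('wrist');cv2.imwrite('pics/w13.png',cams.grab_frame('wrist')[:,:,::-1]);np.save('w13.npy',np.array(C,dtype=object),allow_pickle=True)
c=cur();print(c[2]['clock'],c[0],c[2]['tool_rot'],c[2]['grip_width'],c[2]['force'])
print(proj(C,[[.491,-.265,.137]]))
"
```

```text
16.95 [ 0.48835937 -0.3454986   0.25876178] [-1.57592808  0.00493882  0.12082535] 0.06808360756385277 [ 0.67003463 -0.71125702  0.59657547]
[[338.75384728  76.34956108]]
```

View pics/w13.png

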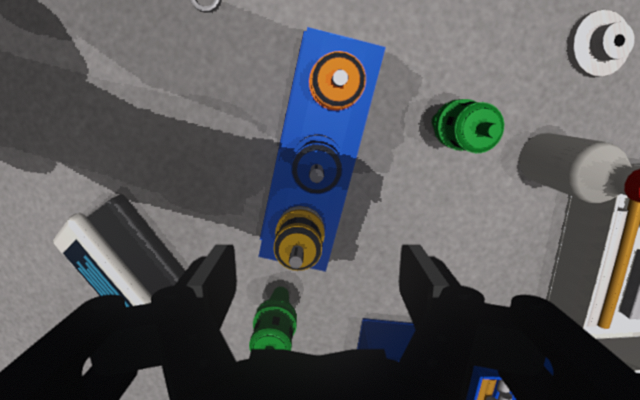

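```bash
python3 -c "
from plan import *
C=np.load('w13.npy',allow_pickle=True)
print(onplane(C,(340,77),.137),onplane(C,(337,80.5),.114))
i=cv2.imread('pics/w13.png')[:,:,::-1]; crop(i,280,30,400,210,4,'pics/w13c.png')
for z in (.20,.094): print(row([.491,-.2655,z],R_down(.12)))
"
```

```text
[ 0.49189092 -0.26531765  0.137     ] [ 0.49109456 -0.26648438  0.114     ]
0.005 0.001 -0.005  12.6 58.3 79.4
0.005 0.001 -0.005  13.1 164.3 79.9
```

View pics/w13c.png

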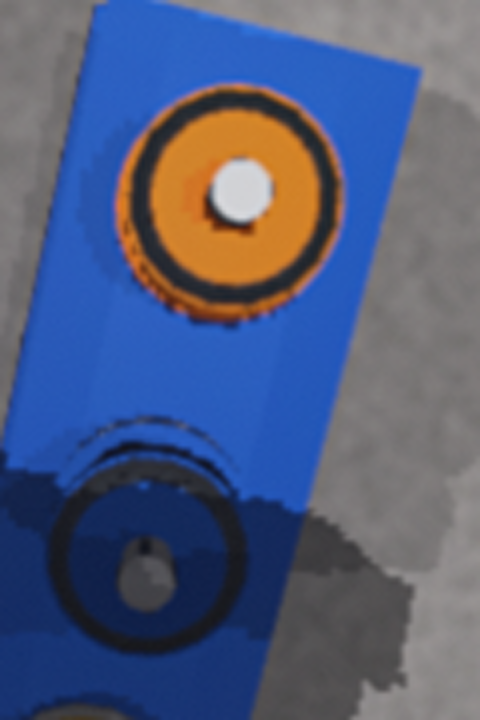

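>>> send_rows --series "0.005 0 -0.005 13 30 40 0.9;0.005 0 -0.005 13 58 79.5 0.9;0.005 0 -0.005 13 58 79.5 0.9;0.005 0 -0.005 13 58 79.5 0.9;0.005 0 -0.005 13 80 79.5 0.9;0.005 0 -0.005 13 105 79.5 0.9;0.005 0 -0.005 13 130 79.5 0.9;0.005 0 -0.005 13 150 79.5 0.9;0.005 0 -0.005 13 164 79.5 0.9;0.005 0 -0.005 13 164 79.5 0.9;0.005 0 -0.005 13 164 79.5 0.2;0.005 0 -0.005 13 164 79.5 0.2;0.005 0 -0.005 13 164 79.5 0.2;0.005 0 -0.005 13 164 79.5 0.2;0.005 0 -0.005 13 164 79.5 0.2;0.005 0 -0.005 13 164 79.5 0.2;0.005 0 -0.005 13 164 79.5 0.2" --force 70

```text
clock: 18.37
position: [0.4922, -0.2668, 0.0964]
tool_rot: [-1.573, -0.002, 0.121]
force: [-1.7, 2.0, 11.3]
grip_width: 0.0386
```

```bash
python3 -c "
from plan import *
cv2.imwrite('pics/w14.png',cams.grab_frame('wrist')[:,:,::-1])
c=cur();print(c[2]['clock'],c[0],c[2]['tool_rot'],c[2]['grip_width'],c[2]['force'])
"
```

```text
18.4167 [ 0.49217252 -0.2667769   0.09637434] [-1.57341797 -0.00208537  0.12101766] 0.038421542773471797 [-2.31798929  2.54410629 12.29211074]
```

View pics/w14.png

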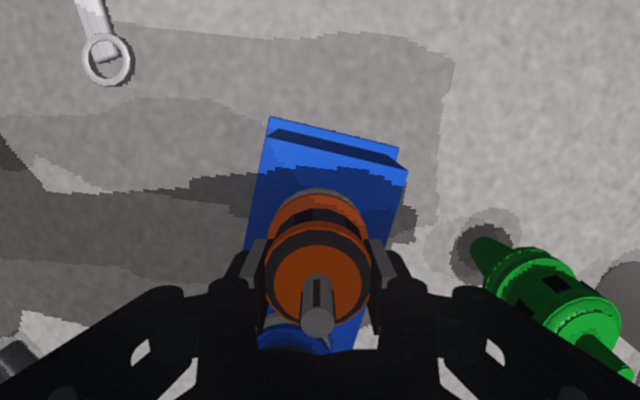

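>>> send_rows --series "0 0 0 0 -5 0 0.2;0 0 0 0 -15 0 0.2;0 0 0 0 -30 0 0.2;0 0 0 0 -50 0 0.2;0 0 0 0 -75 0 0.2;0 0 0 0 -105 0 0.2;0 0 0 0 -140 0 0.2;0 0 0 0 -175 0 0.2;0 0 0 0 -210 0 0.2;0 0 0 0 -230 0 0.2;0 0 0 0 -230 0 0.2"

```text
clock: 19.33
position: [0.4925, -0.2663, 0.3301]
tool_rot: [-1.576, -0.006, 0.121]
force: [0.1, 0.1, -3.7]
grip_width: 0.0381
```

```bash
cat >> plan.py <<'E'
def R_load(tilt=30): # jaws along mag y, camera toward robot, fingers lean
    t=np.radians(tilt); y=np.array([np.sin(t),0,-np.cos(t)]); x=np.array([0,1.,0]); return Rm@np.c_[x,y,np.cross(x,y)]
FL=.0364
def load(h,tilt=30,off=(0,0,0)): # TCP so that flange underside is h mm above pocket mouth along bore
    n=np.array([-.5,0,.866]); R=R_load(tilt)
    p=mag(np.array([-85,0,90])+n*h+np.array(off)); return p-R[:,1]*FL,R
E
python3 -c "
from plan import *
cv2.imwrite('pics/w15.png',cams.grab_frame('wrist')[:,:,::-1])
c=cur();print(c[2]['clock'],c[0],c[2]['tool_rot'],c[2]['grip_width'],c[2]['force'])
cv2.imwrite('pics/t15.png',cams.grab_frame('top')[:,:,::-1])
for h in (200,150,60,0): print(h,load(h)[0],row(*load(h)))
"
```

```text
19.3833 [ 0.49175467 -0.26629309  0.32736569] [-1.57457388 -0.00334835  0.12105075] 0.03820274188637733 [-0.37038566  0.34223607 -5.47177841]
200 [0.41983107 0.05802781 0.29472332] -0.402 -1.567 -0.421  -31.6 30.0 330.6
150 [0.44451967 0.0619614  0.25142332] -0.402 -1.567 -0.421  -6.7 73.3 331.6
60 [0.48895915 0.06904185 0.17348332] -0.402 -1.567 -0.421  38.2 151.3 333.5
0 [0.51858546 0.07376216 0.12152332] -0.402 -1.567 -0.421  68.1 203.3 334.7
```

View pics/w15.png

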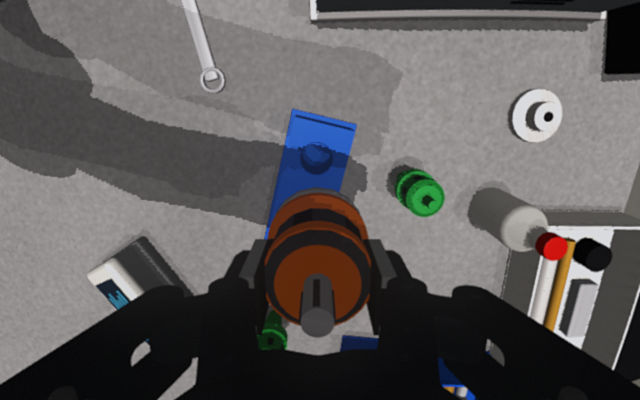

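View pics/t15.png

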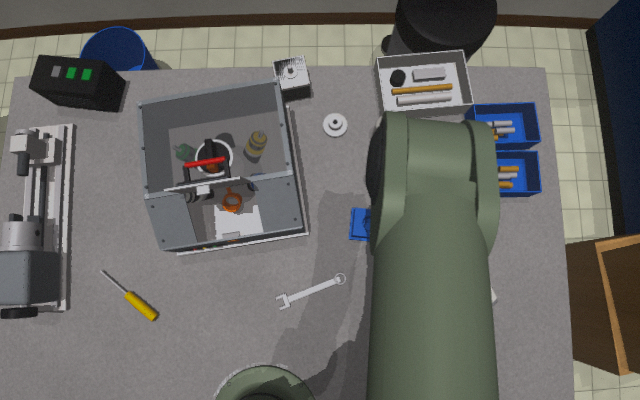

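```bash
python3 -c "
from plan import *
i=cv2.imread('pics/t15.png')[:,:,::-1]; crop(i,160,130,310,250,5,'pics/t15c.png')
T=cal('top');print((proj(T,[mag([-85,0,90])])-[160,130])*5)
p,R=load(150); print(row([.43,.06,.345],R)); print(row(p,R))
"
```

```text
[[354.96881681 366.62799714]]
-0.402 -1.567 -0.421  -21.2 -20.3 331.2
-0.402 -1.567 -0.421  -6.7 73.3 331.6
```

View pics/t15c.png

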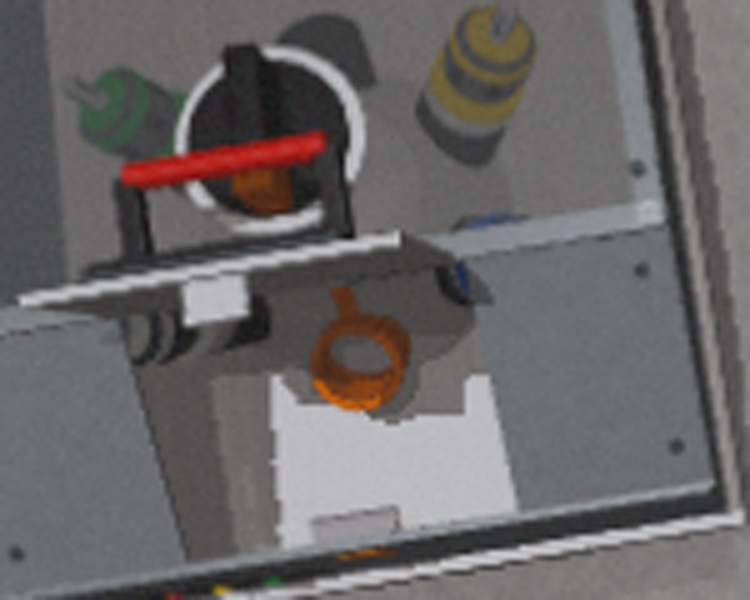

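>>> send_rows --series "0 -0.1 0 0 -10 20 0.2;0 -0.2 0 0 -20 50 0.2;0 -0.3 0 -5 -20 85 0.2;0 -0.42 0 -10 -20 120 0.2;0 -0.54 0 -15 -20 160 0.2;0 -0.66 0 -20 -20 200 0.2;0 -0.78 0 -21 -20 240 0.2;0 -0.9 0 -21 -20 280 0.2;0 -1.02 0 -21 -20 310 0.2;0 -1.14 0 -21 -20 331 0.2;0 -1.26 0 -21 -20 331 0.2;0 -1.38 0 -21 -20 331 0.2;-0.1 -1.5 -0.1 -21 -20 331 0.2;-0.2 -1.56 -0.2 -21 -20 331 0.2;-0.3 -1.567 -0.31 -21 -20 331 0.2;-0.402 -1.567 -0.421 -21 -20 331 0.2;-0.402 -1.567 -0.421 -21 -20 331 0.2;-0.402 -1.567 -0.421 -21 -20 331 0.2;-0.402 -1.567 -0.421 -21 -20 331 0.2"

```text
clock: 21.02
position: [0.428, 0.0573, 0.3428]
tool_rot: [-2.098, 0.003, 1.726]
force: [0.3, 0.5, -5.1]
grip_width: 0.0378
```

```bash
python3 -c "
from plan import *
C=cal('wrist');cv2.imwrite('pics/w16.png',cams.grab_frame('wrist')[:,:,::-1]);np.save('w16.npy',np.array(C,dtype=object),allow_pickle=True)
c=cur();print(c[2]['clock'],c[0],c[2]['tool_rot'],c[2]['grip_width'],c[2]['force'],c[2]['qpos'])
print(proj(C,[mag([-85,0,90]),mag([-65,-74,208]),mag([-65,74,208])]))
p,R=load(150); print(row(p,R))
p,R=load(120); print(row(p,R))
"
```

```text
21.0667 [0.42817832 0.05883532 0.34284317] [-2.09310296e+00  1.20783846e-03  1.72777430e+00] 0.03830621350609389 [-0.56177357  1.53756978 -4.84716289] [ 0.94176932 -0.22167375 -1.04818702  2.26385111 -0.42132478  0.49454815
  1.90339098]
[[321.18310419 133.79738424]
 [242.27469033 225.39462208]
 [400.96175834 225.5747041 ]]
-0.001 -0.000 -0.002  0.6 87.5 31.2
-0.001 -0.000 -0.002  0.7 117.5 31.2
```

View pics/w16.png

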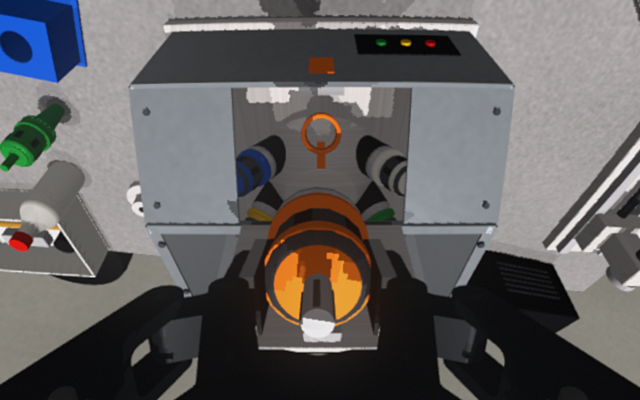

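```bash
python3 -c "
from plan import *
i=cv2.imread('pics/w16.png')[:,:,::-1]; crop(i,270,90,380,200,6,'pics/w16c.png')
C=np.load('w16.npy',allow_pickle=True)
print(mag([-85,0,90]),onplane(C,(322,132),.09))
"
```

```text
[0.53655876 0.07662581 0.09      ] [0.53401471 0.07713402 0.09      ]
```

View pics/w16c.png

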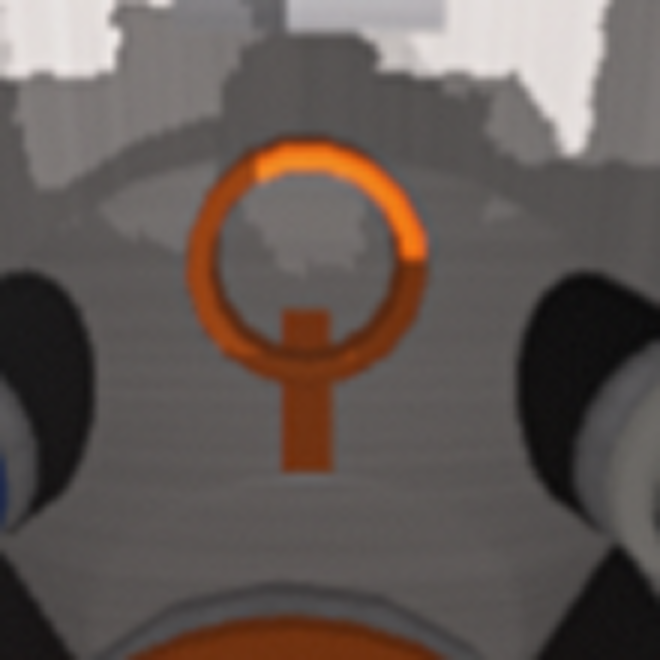

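>>> send_rows --series "0 0 -0.002 0.3 20 12 0.2;0 0 -0.002 0.6 45 25 0.2;0 0 -0.002 0.6 70 31.2 0.2;0 0 -0.002 0.6 87.5 31.2 0.2;0 0 -0.002 0.6 105 31.2 0.2;0 0 -0.002 0.6 125 31.2 0.2;0 0 -0.002 0.6 145 31.2 0.2;0 0 -0.002 0.6 165 31.2 0.2;0 0 -0.002 0.6 175 31.2 0.2;0 0 -0.002 0.6 175 31.2 0.2;0 0 -0.002 0.6 175 31.2 0.2"

```text
clock: 21.98
position: [0.4737, 0.0552, 0.2124]
tool_rot: [-2.094, 0.001, 1.718]
force: [1.3, -1.2, -3.5]
grip_width: 0.038
```

```bash
python3 -c "
from plan import *
C=cal('wrist');cv2.imwrite('pics/w17.png',cams.grab_frame('wrist')[:,:,::-1])
c=cur();print(c[2]['clock'],c[0],c[2]['tool_rot'],c[2]['grip_width'],c[2]['force'],c[2]['qpos'])
n=np.array([-.5,0,.866]);m=np.array([-85,0,90])
print(proj(C,[mag(m),mag(m+[0,23,0]),mag(m+[0,-23,0]),mag(m+[-23*.866,0,-23*.5])]))
for h in (62,40,20,5,0):
  p,R=load(h); print(row(p,R))
"
```

```text
22.0333 [0.47460333 0.056423   0.21078094] [-2.09392606e+00 -1.05489879e-04  1.71958756e+00] 0.038554858970943684 [-1.04508119  0.31537128 -7.69127162] [ 0.45022471  0.24416733 -0.8300814   2.37877611  1.32884005  0.27094031
  0.15361532]
[[334.47627726 184.20460332]
 [364.10166901 184.03726182]
 [304.83691588 184.38603931]
 [334.59698659 154.68063517]]
-0.000 -0.008 -0.005  10.3 38.3 4.7
-0.000 -0.008 -0.005  10.4 60.3 4.7
-0.000 -0.008 -0.005  10.5 80.3 4.7
-0.000 -0.008 -0.005  10.6 95.3 4.7
-0.000 -0.008 -0.005  10.6 100.3 4.7
```

View pics/w17.png

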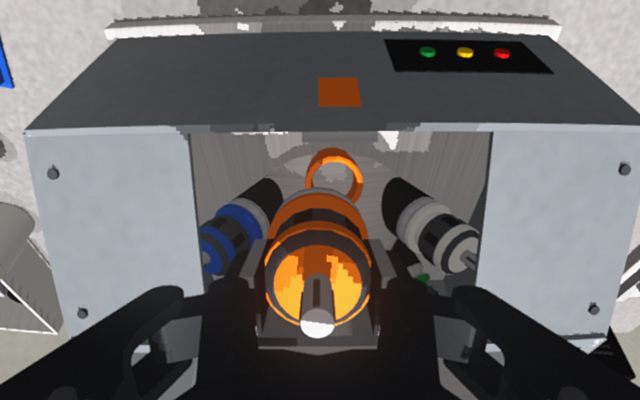

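>>> send_rows --series "0 -0.008 -0.005 4 0 2 0.2;0 -0.008 -0.005 8 0 4 0.2;0 -0.008 -0.005 10.3 0 4.7 0.2;0 -0.008 -0.005 10.3 0 4.7 0.2;0 -0.008 -0.005 10.3 0 4.7 0.2"

```text
clock: 22.45
position: [0.4671, 0.064, 0.2116]
tool_rot: [-2.094, 0.002, 1.728]
force: [0.6, 0.1, -3.5]
grip_width: 0.0382
```

```bash
python3 -c "
from plan import *
c=cur();print(c[2]['clock'],c[0],c[2]['tool_rot'],c[2]['grip_width'],c[2]['force'],c[2]['qpos'])
for h in (100,62,40,20,5,0):
  p,R=load(h); print(row(p,R))
"
```

```text
22.45 [0.46710846 0.0640034  0.21163289] [-2.09419277  0.00245234  1.72770809] 0.03821700416898483 [ 0.56706718  0.07716742 -3.52814084] [ 0.43975838  0.23246604 -0.84447605  2.39155844  1.33525786  0.27654394
  0.12933288]
-0.000 0.000 -0.003  1.5 4.2 -0.3
-0.000 0.000 -0.003  1.7 42.2 -0.3
-0.000 0.000 -0.003  1.7 64.2 -0.3
-0.000 0.000 -0.003  1.8 84.2 -0.3
-0.000 0.000 -0.003  1.8 99.2 -0.3
-0.000 0.000 -0.003  1.8 104.2 -0.3
```

>>> send_rows --series "0 0 -0.003 1 6 0 0.2;0 0 -0.003 1.7 12 0 0.2;0 0 -0.003 1.7 18 0 0.2;0 0 -0.003 1.7 24 0 0.2;0 0 -0.003 1.7 30 0 0.2;0 0 -0.003 1.7 36 0 0.2;0 0 -0.003 1.7 42 0 0.2;0 0 -0.003 1.7 42 0 0.2;0 0 -0.003 1.7 42 0 0.2"

```text
clock: 23.2
position: [0.4875, 0.0688, 0.1749]
tool_rot: [-2.093, -0.001, 1.729]
force: [0.6, -0.1, -3.7]
grip_width: 0.0383
```

```bash
python3 -c "
from plan import *
C=cal('wrist');cv2.imwrite('pics/w18.png',cams.grab_frame('wrist')[:,:,::-1])
c=cur();print(c[2]['clock'],c[0],c[2]['tool_rot'],c[2]['grip_width'],c[2]['force'],c[2]['qpos'])
m=np.array([-85,0,90])
print(proj(C,[mag(m),mag(m+[0,23,0]),mag(m+[0,-23,0]),mag(m+[-23*.866,0,-23*.5])]))
for h in (62,40,20,5,0):
  p,R=load(h); print(row(p,R))
"
```

```text
23.25 [0.48748085 0.06883271 0.17510677] [-2.09380374e+00 -3.96360570e-04  1.72915290e+00] 0.038463340547967156 [ 0.35481404  0.54934269 -3.95687439] [ 0.40120317  0.37095909 -0.84028137  2.3821939   1.67290635  0.36009673
 -0.18187026]
[[318.98999745 205.05102799]
 [353.27585    205.05747749]
 [284.69174353 205.03388448]
 [319.05107567 171.24743904]]
-0.001 0.000 0.001  -0.0 0.2 -0.5
-0.001 0.000 0.001  -0.0 22.2 -0.5
-0.001 0.000 0.001  -0.0 42.2 -0.5
-0.001 0.000 0.001  -0.1 57.2 -0.5
-0.001 0.000 0.001  -0.1 62.2 -0.5
```

View pics/w18.png

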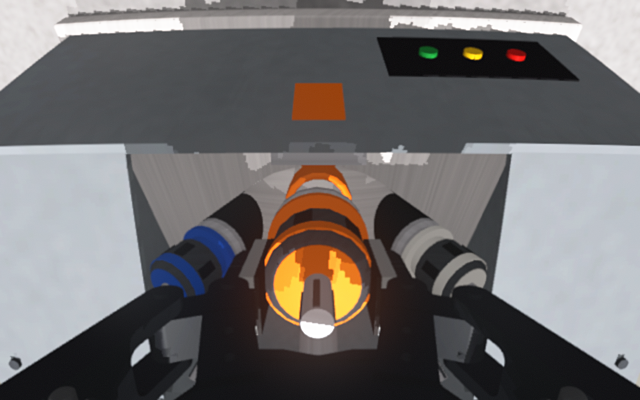

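>>> send_rows --series "0 0 0 0 6 0.5 0.2;0 0 0 0 12 1 0.2;0 0 0 0 18 1 0.2;0 0 0 0 24 1 0.2;0 0 0 0 30 1 0.2;0 0 0 0 36 1 0.2;0 0 0 0 42 1 0.2;0 0 0 0 42 1 0.2"

```text
clock: 23.92
position: [0.508, 0.0724, 0.1372]
tool_rot: [-2.094, -0.001, 1.729]
force: [3.0, -0.5, -3.2]
grip_width: 0.0381
```

```bash
python3 -c "
from plan import *
C=cal('wrist');cv2.imwrite('pics/w19.png',cams.grab_frame('wrist')[:,:,::-1])
c=cur();print(c[2]['clock'],c[0],c[2]['tool_rot'],c[2]['grip_width'],c[2]['force'],c[2]['moment'])
for h in (20,5,0):
  p,R=load(h); print(row(p,R))
"
```

```text
23.9667 [0.50777281 0.0724551  0.13761834] [-2.09366570e+00 -7.77811608e-04  1.72956409e+00] 0.038301426663908726 [ 3.35322573  1.77951279 -2.96558666] [-0.09572541  0.05143156 -0.02245456]
-0.001 0.000 0.001  -0.4 -0.6 -1.4
-0.001 0.000 0.001  -0.4 14.4 -1.4
-0.001 0.000 0.001  -0.4 19.4 -1.4
```

View pics/w19.png

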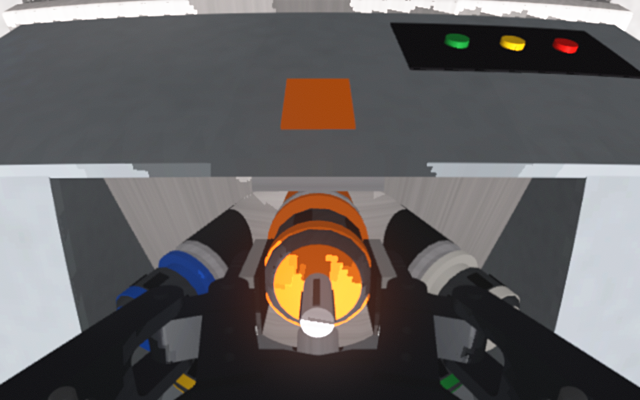

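>>> send_rows --series "0 0 0 0 3 -0.5 0.2;0 0 0 0 6 -1 0.2;0 0 0 0 9 -1 0.2;0 0 0 0 12 -1 0.2;0 0 0 0 15 -1 0.2;0 0 0 0 15 -1 0.2"

```text
clock: 24.47
position: [0.5164, 0.0738, 0.1253]
tool_rot: [-2.095, -0.0, 1.73]
force: [8.5, 1.2, -2.2]
grip_width: 0.0383
```

```bash
python3 -c "
from plan import *
c=cur();print(c[2]['clock'],c[0],c[2]['tool_rot'],c[2]['grip_width'],c[2]['force'],c[2]['moment'])
for h in (5,0):
  p,R=load(h); print(row(p,R))
"
```

```text
24.4667 [0.51643809 0.07383416 0.12530528] [-2.09467440e+00 -4.13507297e-04  1.72963026e+00] 0.03830839729556124 [ 8.50383886  1.18648713 -2.20351161] [ 0.16279412 -0.96916743 -0.03935417]
0.000 0.001 0.001  -0.4 -0.7 0.1
0.000 0.001 0.001  -0.4 4.3 0.1
```

>>> send_rows --series "0 0 0 0 1 -1 0.2;0 0 0 0 2 -1.5 0.2;0 0 0 0 3 -1.5 0.2;0 0 0 0 4 -1.5 0.2;0 0 0 0 5 -1.5 0.2;0 0 0 0 5 -1.5 0.2"

```text
clock: 24.97
position: [0.5196, 0.0743, 0.1218]
tool_rot: [-2.094, -0.0, 1.73]
force: [3.9, 0.7, 0.0]
grip_width: 0.0382
```

```bash
python3 -c "
from plan import *
c=cur();print(c[2]['clock'],c[0],c[2]['tool_rot'],c[2]['grip_width'],c[2]['force'],c[2]['moment'])
for h in (5,0):
  p,R=load(h); print(row(p,R))
cv2.imwrite('pics/w20.png',cams.grab_frame('wrist')[:,:,::-1])
"
```

```text
24.9667 [0.51957732 0.07432326 0.12175773] [-2.09398524e+00 -4.17589583e-04  1.72973044e+00] 0.03818883188108514 [3.88701094 0.72786406 0.03388295] [ 0.11458716 -0.52941017  0.02123656]
-0.000 0.001 0.001  -0.4 -5.3 1.0
-0.000 0.001 0.001  -0.4 -0.3 1.0
```

View pics/w20.png

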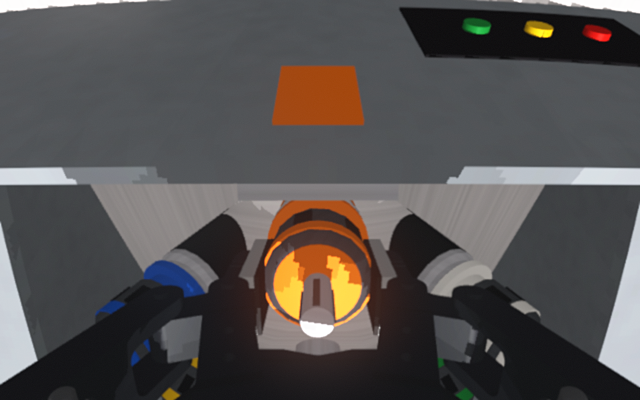

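>>> send_rows --series "0 0 0 0 1 -0.5 0.2;0 0 0 0 2 -1 0.2;0 0 0 0 3 -1 0.2;0 0 0 0 3 -1 0.2"

```text
clock: 25.35
position: [0.5208, 0.0749, 0.1206]
tool_rot: [-2.095, 0.001, 1.731]
force: [-29.3, -6.3, 52.0]
grip_width: 0.0386
```

```bash
python3 -c "
from plan import *
c=cur();print(c[2]['clock'],c[0],c[2]['tool_rot'],c[2]['grip_width'],c[2]['force'],c[2]['moment'])
p,R=load(0); print(row(p,R))
"
```

```text
25.35 [0.52083472 0.07486364 0.12064249] [-2.09477115e+00  1.01235105e-03  1.73137018e+00] 0.03860519403099995 [-29.31423968  -6.29868841  51.9841479 ] [-0.66339835  0.32347371 -0.35121831]
0.000 0.003 0.000  -0.7 -2.0 1.6
```

>>> send_rows --series "0 0 0 0 -0.7 0 0.2;0 0 0 0 -1.4 0 0.2;0 0 0 0 -1.4 0 0.2"

```text
clock: 25.6
position: [0.5209, 0.0746, 0.1211]
tool_rot: [-2.094, -0.0, 1.73]
force: [-3.6, -0.2, 7.5]
grip_width: 0.0379
```

```bash
python3 -c "
from plan import *
c=cur();print(c[2]['clock'],c[0],c[2]['grip_width'],c[2]['force'],c[2]['moment'])
"
```

```text
25.6 [0.52086385 0.07459511 0.121082  ] 0.0378677369844843 [-3.6322436  -0.20629112  7.47331249] [0.00296591 0.04694615 0.04977559]
```

>>> send_rows --series "0 0 0 0 0 0 0.55;0 0 0 0 0 0 0.6;0 0 0 0 0 0 0.6;0 0 0 0 0 0 0.6;0 0 0 0 0 0 0.6"

```text
clock: 26.02
position: [0.5208, 0.0745, 0.1208]
tool_rot: [-2.093, -0.0, 1.73]
force: [0.1, 0.8, -0.6]
grip_width: 0.0512
```

```bash
python3 -c "
from plan import *
cv2.imwrite('pics/w21.png',cams.grab_frame('wrist')[:,:,::-1])
c=cur();print(c[2]['clock'],c[0],c[2]['grip_width'],c[2]['force'],c[2]['moment'])
"
```

```text
26.0667 [0.52089886 0.07452035 0.12081548] 0.05129623783225662 [-0.324666    0.67195173 -0.01524305] [-0.06528014  0.49301346 -0.06610597]
```

View pics/w21.png

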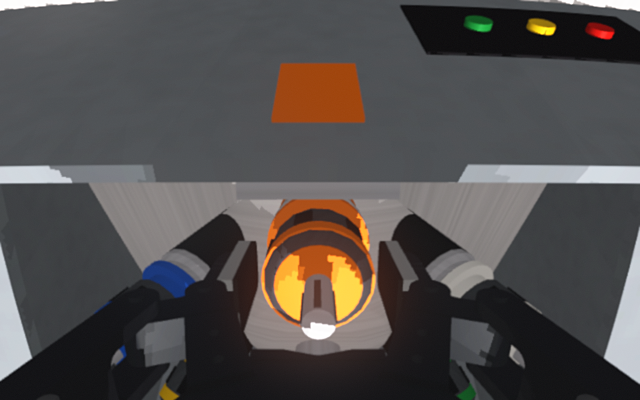

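>>> send_rows --series "0 0 0 0 -5 0 0.6;0 0 0 0 -12 0 0.6;0 0 0 0 -19 0 0.6;0 0 0 0 -26 0 0.6;0 0 0 0 -33 0 0.6;0 0 0 0 -40 0 0.6;0 0 0 0 -47 0 0.6;0 0 0 0 -54 0 0.6;0 0 0 0 -61 0 0.6;0 0 0 0 -68 0 0.6;0 0 0 0 -75 0 0.6;0 0 0 0 -82 0 0.6;0 0 0 0 -89 0 0.6;0 0 0 0 -96 0 0.6;0 0 0 0 -103 0 0.6;0 0 0 0 -103 0 0.6"

```text
clock: 27.4
position: [0.47, 0.0663, 0.2118]
tool_rot: [-2.096, 0.001, 1.73]
force: [0.7, -0.0, 0.2]
grip_width: 0.0513
```

```bash
python3 -c "
from plan import *
cv2.imwrite('pics/w22.png',cams.grab_frame('wrist')[:,:,::-1])
C=cal('wrist');c=cur();print(c[2]['clock'],c[0],c[2]['tool_rot'],c[2]['grip_width'],c[2]['force'],c[2]['qpos'])
n=np.array([-.5,0,.866]);m=np.array([-85,0,90])
print(proj(C,[mag(m+n*54),mag(m+n*77)]))
print(row([.43,.06,.34],R_load(15)))
"
```

```text
27.45 [0.47028509 0.06621336 0.21124141] [-2.09593353e+00  5.73174867e-04  1.72943765e+00] 0.05139390312975828 [0.56994015 0.26100586 0.32162614] [ 0.41666175  0.23563345 -0.82245102  2.38665943  1.34293088  0.27297976
  0.12108973]
[[318.99206362 206.03138456]
 [319.16392861 217.46064672]]
0.263 0.001 -0.000  0.2 -131.8 -29.3
```

View pics/w22.png

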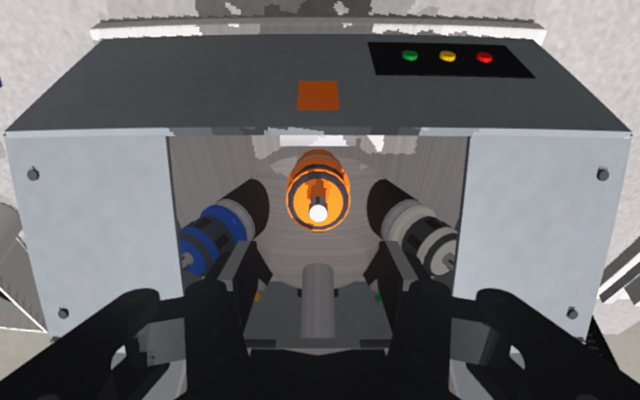

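>>> send_rows --series "0 0 0 0 -15 0 0.6;0.05 0 0 0 -30 -3 0.6;0.1 0 0 0 -50 -8 0.6;0.15 0 0 0 -70 -13 0.6;0.2 0 0 0 -90 -20 0.6;0.26 0 0 0 -110 -25 0.6;0.26 0 0 0 -132 -29 0.6;0.26 0 0 0 -132 -29 0.6;0.26 0 0 0 -132 -29 0.6;0.26 0 0 0 -132 -29 0.6"

```text
clock: 28.28
position: [0.4303, 0.0588, 0.3393]
tool_rot: [-1.835, 0.002, 1.727]
force: [1.5, 0.3, -0.2]
grip_width: 0.0512
```

```bash
python3 -c "
from plan import *
i=cams.grab_frame('wrist');cv2.imwrite('pics/w23.png',i[:,:,::-1])
C=cal('wrist');c=cur();print(c[2]['clock'],c[0],c[2]['tool_rot'],c[2]['force'])
n=np.array([-.5,0,.866]);m=np.array([-85,0,90])
print(proj(C,[mag(m+n*16),mag(m+n*54),mag(m+n*77)]))
t=cams.grab_frame('top');cv2.imwrite('pics/t23.png',t[:,:,::-1])
i=cams.grab_frame('scene');cv2.imwrite('pics/s23.png',i[:,:,::-1])
"
```

```text
28.3333 [0.42991054 0.05890436 0.33863837] [-1.83396581e+00  1.57222037e-03  1.72780629e+00] [-0.67087082  0.31548869  0.06453823]
[[319.51498564 196.56481719]
 [319.67419691 196.4766083 ]
 [319.78805117 196.41352884]]
```

View pics/w23.png

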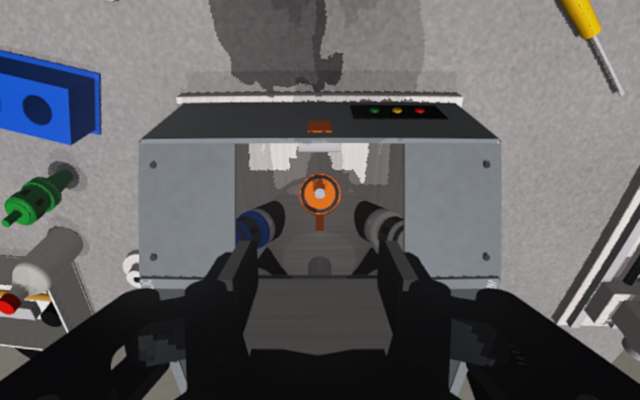

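View pics/s23.png

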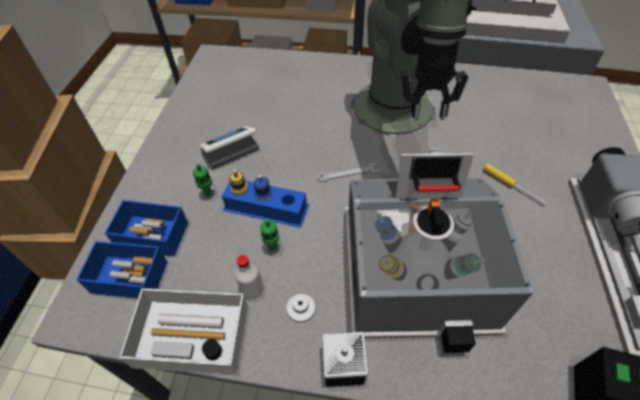

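```bash
python3 -c "
from plan import *
print(bot.job_done())
c=cur();print(c[2]['clock'])
"
```

```text
the job is handed in; nothing more can be done
None
the job is handed in; nothing more can be done
```

The orange holder is home in the orange pocket, and I handed the job in at about 28 s of the 72 s allowed. No verdict is reported, so the checks below are all I have to go on.

**What I did**
1. I turned the carousel about 155° counter-clockwise by the bar knob, with the flap shut, until the orange pocket stood at the loading point.
2. I pinched the red bar, lifted the paddle and swung the flap to its open stop.
3. I took the orange holder from the rack and lowered it along the 30° lean until the flange pressed on the rim. The force rose to about 60 N along the bore. I eased that to about 8 N before opening the fingers.

**Last checks**
- **Seating:** looking straight down the bore, the cutter and nut appear concentric, so the axes line up. They sit about 2.5 px (about 2 mm) from where my model put them, which matches the 1–2 mm by which the pocket ring already differed.
- **Depth:** this was judged only by the contact force and the tool pose, within about 2 mm of the expected home pose. I did not measure it directly from an image.
- **Scene:** the flap stands open, and the blue and yellow holders are still upright in the rack. The pocket is still in front, and the gripper is clear with no contact force.

**What disagreed**
- The overhead camera placed the pocket about 3–4 mm off my model in each direction. I went with the wrist camera, which agreed to about 1 mm at that stage.
- On the way to the opening the arm lagged by about 10 mm sideways. I corrected this before the shank reached the pocket.

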